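# Dry-fit a half-lapped frame on the assembly board

### The arm

A 6-joint arm with a two-finger parallel gripper is mounted at the origin on a cart in front of the work surface, level with it; the furniture and walls round the work are solid. World frame = base frame: x ahead of the robot, y to its left, z up, the work surface at z = 0. Lengths are in mm, angles in rad, forces in N, time in s.
With the tool pointing down it reaches from about 375 to 900 mm from the base axis. Payload 3.1 kg.
Tool frame: the origin (TCP) lies midway between the tips of the shut fingers; the grasp point (between the pads) lies 19 mm behind it (arm.grip_depth is the distance from the TCP to the grasp point, in mm); z points along the fingers, y is the line along which they close (so a half turn about z gives the same grasp; the last joint's range is limited). The gripper opens to 87 mm and grips with 3 to 60 N. Pads are 19 mm wide; open, the fingers measure 117 mm over their backs; the gripper's body (75 mm by 190 mm) begins 51 mm behind the grasp point.
Start: joints at [0.971, 0.527, 1.433, -0, 1.181, -0.178], TCP at [255.835, 570.215, 222.548] pointing down, gripper open.
Joint ranges: [-3.08, 3.08], [-0.75, 2.2], [0.22, 2.44], [-1.43, 4.57], [0, 2.65], [-2.85, 2.85]. Speed limits (rad/s): [2.79, 2.79, 3.14, 3.14, 3.14, 3.14].

### API

Orientations are given as a unit quaternion [x, y, z, w].
In Python, from bench import arm, cams gives the robot as it stands. The module is installed in compiled form; this text tells all that it offers.
- The arm moves only by the tool arm_command, never from a script. Its argument "motion" is one flat list of numbers, 6 for each row, row after row: the shift along the world's x, y, z in m, then the turn, a rotation vector about the world's x, y, z in degrees. In form: [x, y, z, ax, ay, az, x, y, z, ax, ay, az, ...]. A call has exactly 10 rows; each row shifts and turns the commanded pose from where the row before left it; what a row does not reach is not made up. A row lasts 1/10 s, in which the tool goes at most 50 mm and 8.59 degrees, less where a joint would pass 70% of its speed; a pose out of reach is approached as far as the arm can. A call is refused whole if a number of a shift passes 0.05 or a number of a turn 8.59, either way. A call with a gripper value outside its range is refused whole. "gripper" is the finger opening in m, from 0 to 0.087, set as the call begins (left out, the last holds). The fingers move at their own pace and stop on an object; the grip force is fixed at half the most. Time passes only in rows, so rows that do not move let the fingers close, or fill a call up. It gives the time, the measured TCP pose, the force, the opening and the grip force at its end, in the units of the state.
- arm.state(): the state, without advancing time (a new reading comes with each control period).
- cams.get_image(name): name is "scene" or "top"; returns a dict with "pixels" (384x512x3 uint8, red, green, blue), "fov_y" (degrees; the focal length in pixels is half the picture's height over the tangent of half this angle, whatever the lens; pixels are square), "cx", "cy" (the principal point, pixels), "T" (4x4, takes a point from camera to world coordinates). Camera axes: x right, y down, z forward; pixel columns grow to the right and rows downward; lengths in mm; the calibration is good to about 2 mm. A picture is of the moment at which its call begins. There is no depth.
- arm.sign_off(): hands the job in; it is judged then, once.
The state is a dict: "clock": time; "joint_positions": joint angles; "joint_velocities": joint speeds; "joint_efforts": joint torques, N m; "tool_pos": TCP position; "tcp_rot": TCP orientation; "ft_force": force on the tool from outside, world axes, zero at the start; "wrist_torque": the same for the moment, N m; "opening": opening from 0.0 (shut) to 1.0 (fully open); "grasp_force": force on a finger pad.
Only numpy, scipy, OpenCV 4.12 (cv2) and the standard library are available. Lean on these libraries where they do the work, as an engineer would, in place of code of your own. Each camera call takes 0.05 s, during which the arm holds its last target. There are 200 camera calls.

### The job

Dry-fit the small half-lapped frame on the dark assembly board: first lay the two notched stiles along the board's long sides, notches up and their broad notches at the end with the red cleats, then drop the broad rail into the broad notches and the narrow rail into the short ones, so that all four lie flat and flush inside the cleats. Leave the plain strip, the glue bottle and the sanding block where they are.

Things in the scene. Friction and masses are not known exactly. Their poses are not given: they have to be found in the camera images.
- assembly_board: fixed dark board 262 x 222 x 12 mm; origin: centre of its underside, x along the 262 to the end with red cleats, y across, z up. Corner cleats 14 high, inner faces at x=+-107, y=+-87, with gaps of 82 and 124 mid-side. Seats (origins in board frame, mm): stiles (-9, +-67, 12), x along board x; broad rail (78, 0, 12) and narrow rail (-87, 0, 12), lengthwise along board y. Tops level at z=32.
- stile_a: pale wooden stile, 210 x 36 x 20 mm, one of two alike, notches up. The upper half is cut away at both ends: broad notch 54 long at +x, short notch 36 at -x. Origin: centre of the underside of the 120 long full-thickness middle, 114 from the broad-notch end and 96 from the other; x lengthwise to the broad-notch end, z up. Grasp the middle across its width. 0.1 kg.
- stile_b: pale wooden stile, 210 x 36 x 20 mm, one of two alike, notches up. The upper half is cut away at both ends: broad notch 54 long at +x, short notch 36 at -x. Origin: centre of the underside of the 120 long full-thickness middle, 114 from the broad-notch end and 96 from the other; x lengthwise to the broad-notch end, z up. Grasp the middle across its width. 0.1 kg.
- broad_rail: pale wooden broad bottom rail, 166 long x 50 wide x 20 mm, 0.1 kg. Its lower half is cut away over 36 at both ends (unseen from above): the 94 long full middle drops between the stiles, its ends into their broad notches, with 2 mm play each way and bevelled lower edges. Origin: centre of its underside; x lengthwise, z up; a half turn about z changes nothing. Grasp the middle across its width.
- narrow_rail: pale wooden narrow top rail, 166 long x 32 wide x 20 mm, 0.07 kg. Its lower half is cut away over 36 at both ends (unseen from above): the 94 long full middle drops between the stiles, its ends into their short notches, with 2 mm play each way and bevelled lower edges. Origin: centre of its underside; x lengthwise, z up; a half turn about z changes nothing. Grasp the middle across its width.
- plain_strip: plain sawn wooden strip without notches, browner than the frame parts, 35 (x) x 210 (y) x 19, not part of the frame; origin: centre of its underside; y along its length. Leave alone.
- glue_bottle: white and blue glue bottle with an orange cap, 62 across, 190 tall, standing behind the board; origin: centre of its base. Leave alone.
- sanding_block: brown sanding block, 62 (x) x 112 (y) x 34, lying behind the board beside the bottle; origin: centre of its underside. Leave alone.
Mind the look-alikes: they are no part of the job. What is shaped like the narrow_rail but blue is not meant.

How it is judged:
By the outcome, as a careful person would: the job done as asked, in the order asked, and still so for the second after the job is handed in, with the robot touching nothing.
It also fails if it takes over 106 s, if anything falls off the work surface, if the arm or the gripper's body presses on something with over 40 N, if the wrist force passes 120 N, or if a joint passes its speed limit or range.

## Working session

There is one attempt and no reset: what is moved stays moved. The work goes in short steps, Python scripts to look and compute and a tool call to move; the robot and the scene stay as the last step left them, time stands still between calls to the robot, and variables do not carry over. Pictures are saved under pics/ and viewed, at most 14 in all, crops included, and the job is handed in when it is done.

Besides the shell and the picture viewer there is one more tool, called after "Request:" by a JSON object that holds its "fn" and its "kwargs". arm_command: Moves the arm, as the interface text tells. Its arguments: {"type":"object","properties":{"motion":{"type":"array"},"gripper":{"type":"number"}},"required":["motion"]}

```bash
mkdir -p pics
cat > h.py <<'E'
from bench import arm, cams
import numpy as np, cv2
def shot(n):
    d=cams.get_image(n); d['f']=192/np.tan(np.radians(d['fov_y']/2)); return d
def ray(d,u,v):
    r=d['T'][:3,:3]@np.array([(u-d['cx'])/d['f'],(v-d['cy'])/d['f'],1.]); return np.array(d['T'][:3,3]),r
def onz(d,u,v,z):
    o,r=ray(d,u,v); return o+r*(z-o[2])/r[2]
def proj(d,p):
    c=np.linalg.inv(d['T'])@np.append(p,1); return c[:2]/c[2]*d['f']+[d['cx'],d['cy']]
def tri(d1,p1,d2,p2):
    a,r=ray(d1,*p1);b,s=ray(d2,*p2)
    k=np.linalg.lstsq(np.c_[r,-s],b-a,rcond=None)[0]; x,y=a+k[0]*r,b+k[1]*s
    return (x+y)/2,np.linalg.norm(x-y)
def save(name,img,k=1.5): cv2.imwrite('pics/'+name,cv2.resize(img[:,:,::-1],None,fx=k,fy=k,interpolation=cv2.INTER_CUBIC))
E
python3 - <<'E'
from h import *
for n in('scene','top'):
    d=shot(n); save(n+'0.png',d['pixels']); np.save(n+'0.npy',d,allow_pickle=True)
    print(n,d['fov_y'],d['cx'],d['cy'],np.round(d['T'],3).tolist())
print(arm.state(),arm.grip_depth)
E
```

```text
scene 46.573792005913376 261.00991012937277 196.70416476293514 [[0.876, -0.327, 0.354, -2.797], [-0.482, -0.602, 0.636, -1042.472], [0.005, -0.728, -0.686, 1271.941], [0.0, 0.0, 0.0, 1.0]]
top 53.62325060081581 253.085680615495 194.56443230530184 [[0.024, -0.994, 0.104, 448.88], [-1.0, -0.025, -0.01, 107.191], [0.012, -0.104, -0.995, 1782.453], [0.0, 0.0, 0.0, 1.0]]
{'clock': 0.1, 'joint_positions': array([ 9.70494252e-01,  5.28350549e-01,  1.43374321e+00, -3.63837048e-05,
        1.18136006e+00, -1.78488830e-01]), 'joint_velocities': array([-8.88999925e-05, -1.41757440e-03, -2.90276626e-03,  1.29073599e-03,
        7.83967937e-04,  4.35553065e-04]), 'joint_efforts': array([-1.49899465e-04, -4.40989459e+01, -1.77151036e+01,  6.35112100e-02,
        5.34151972e-02, -3.86100385e-05]), 'tool_pos': array([255.49870186, 569.69906471, 221.69322916]), 'tcp_rot': array([ 2.09339659e-01,  9.77842544e-01, -8.67302998e-04, -3.37711801e-04]), 'ft_force': array([-0.90306946,  0.10392365,  0.34684481]), 'wrist_torque': array([-0.04990094,  0.00934126,  0.00902344]), 'grasp_force': 0.0, 'opening': 1.0046845292287547} 18.700000000000003
```

View pics/scene0.png

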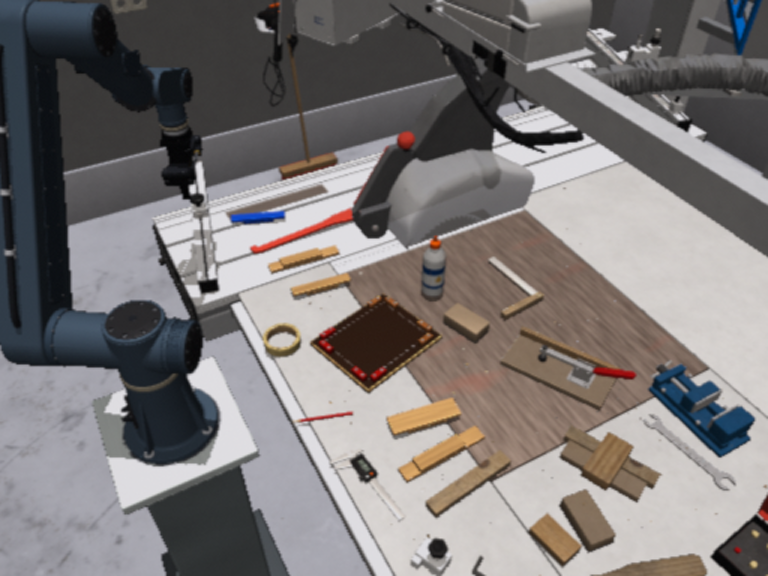

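View pics/top0.png

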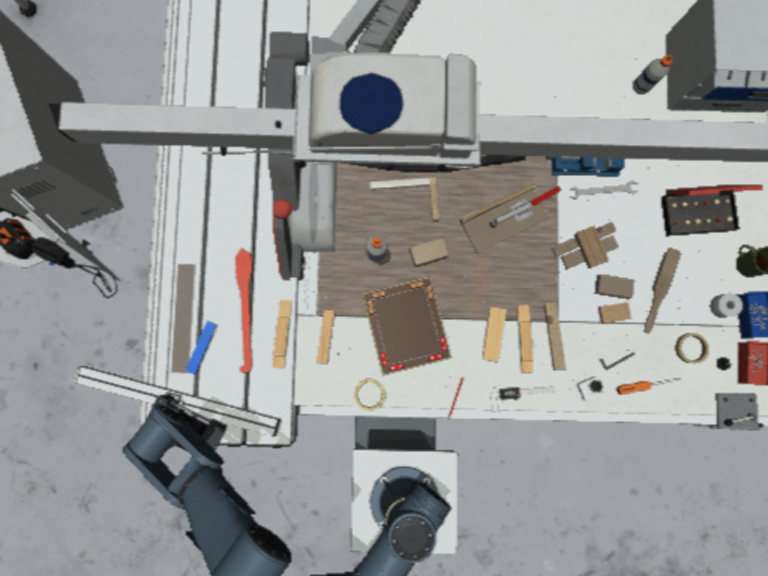

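The scene picture shows the board at (376,340), and the top picture shows it at (408,325) with its red cleats nearest the robot. Candidates in the top view:
- **Stiles:** pale, at (282,333) and (526,338).
- **Narrow rail:** pale, at (326,337). The blue look-alike is at (200,347).
- **Broad rail:** at (494,333).
- **Plain strip:** browner, at (555,336).

I'll enlarge the views to confirm.

Run:
```python
from h import *
t=np.load('top0.npy',allow_pickle=True).item()['pixels']; s=np.load('scene0.npy',allow_pickle=True).item()['pixels']
a=cv2.resize(t[180:260,170:390],(800,291),interpolation=cv2.INTER_CUBIC)
b=cv2.resize(s[155:345,155:345],(300,300),interpolation=cv2.INTER_CUBIC)
b=np.hstack([cv2.resize(s[155:255,165:300],(400,296),interpolation=cv2.INTER_CUBIC),cv2.resize(s[250:350,240:375],(400,296),interpolation=cv2.INTER_CUBIC)])
save('crop0.png',np.vstack([a,b]),1)
for nm,im,r in(('top',t,(180,260,170,390)),('scene',s,(155,345,155,345))):
    h=cv2.cvtColor(im,cv2.COLOR_RGB2HSV)
    m=cv2.inRange(h,(10,85,110),(25,255,255)); 
    n,l,st,c=cv2.connectedComponentsWithStats(m)
    for i in range(1,n):
        if st[i,4]>60 and r[0]<c[i][1]<r[1] and r[2]<c[i][0]<r[3]: print(nm,np.round(c[i],1),st[i],np.mean(h[l==i],0).round(),cv2.minAreaRect(np.argwhere(l==i)[:,::-1].astype(np.float32)))
```

```text
top [187.5 222.4] [183 201  11  44 285] [ 18. 103. 200.] ((187.50003051757812, 222.50001525878906), (6.821910381317139, 43.784263610839844), 7.125016689300537)
top [349.8 224.8] [345 203  10  45 315] [ 17. 104. 195.] ((349.6792297363281, 225.1880645751953), (44.10209655761719, 7.450128555297852), 86.18592071533203)
top [328.8 222. ] [322 205  15  35 340] [ 19. 101. 204.] ((328.6687927246094, 222.0293426513672), (10.66598892211914, 34.696590423583984), 9.865806579589844)
top [216.8 223.6] [212 207  11  35 207] [ 17. 104. 199.] ((216.8035125732422, 223.97381591796875), (6.079530715942383, 35.02338409423828), 7.594643592834473)
scene [201.5 171.4] [179 164  47  18 261] [ 16. 129. 185.] ((201.7169952392578, 171.50941467285156), (7.417469501495361, 46.70258712768555), 74.05460357666016)
scene [213.8 189.1] [194 182  40  15 226] [ 16. 130. 181.] ((213.6782684326172, 189.1734161376953), (5.686501502990723, 40.004539489746094), 75.17352294921875)
scene [187.5 224.9] [175 216  25  19 126] [ 20. 107. 165.] ((187.3500213623047, 224.5500030517578), (17.708751678466797, 23.71708106994629), 71.56504821777344)
scene [251.5 242.9] [209 223  86  37 154] [ 18. 122. 129.] ((252.7862091064453, 242.43450927734375), (32.0555534362793, 85.3707504272461), 85.2363510131836)
scene [282.3 277. ] [258 265  50  25 612] [ 17. 130. 204.] ((282.40576171875, 277.20782470703125), (13.661623001098633, 48.16873550415039), 72.12130737304688)
scene [293.8 301. ] [266 284  57  37 628] [ 16. 131. 190.] ((293.61273193359375, 301.3115539550781), (12.25653076171875, 60.574501037597656), 60.64224624633789)
scene [311.9 321.2] [285 301  55  41 566] [ 16.  92. 156.] ((312.20892333984375, 320.9046630859375), (10.088454246520996, 60.891021728515625), 54.162349700927734)
```

View pics/crop0.png

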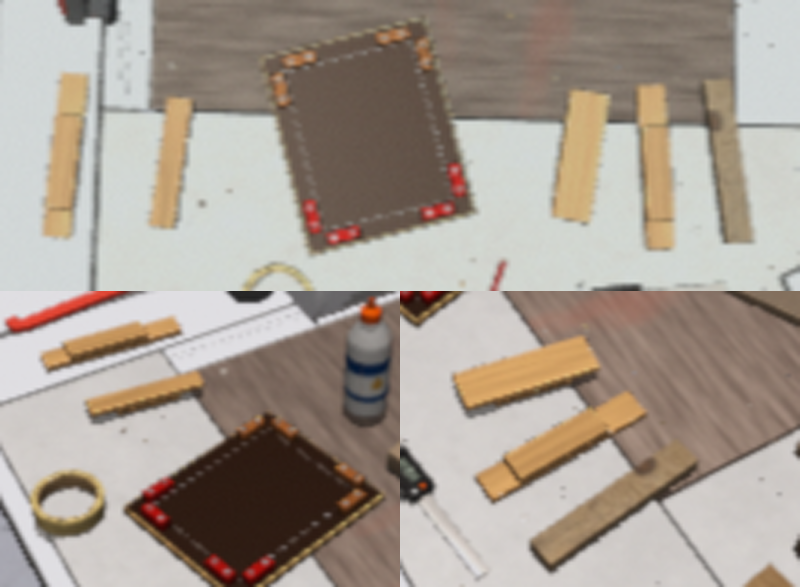

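The crops show both stiles with their broad notches at the far end, away from the robot, so each needs about a half turn. The browner strip and the blue bar are the decoys. Next I'll measure edges and cleats to sub-pixel accuracy in both views.

```bash
cat >> h.py <<'E'
def mask(im,lo,hi): return cv2.inRange(cv2.cvtColor(im,cv2.COLOR_RGB2HSV),lo,hi)
def blobs(m,r,amin):
    n,l,st,c=cv2.connectedComponentsWithStats(m,connectivity=4)
    return [(c[i],st[i,4],np.argwhere(l==i)[:,::-1]) for i in range(1,n) if st[i,4]>=amin and r[0]<=c[i][0]<=r[1] and r[2]<=c[i][1]<=r[3]]
def order(q): # tl-first, clockwise
    q=np.array(q); a=np.arctan2(*(q-q.mean(0)).T[::-1]); return q[np.argsort(a)]
def refine(im,q,w=2.5,ch=2):
    """snap quad sides to the strongest gradient, subpixel; returns corners"""
    g=cv2.GaussianBlur(im,(0,0),0.6).astype(np.float32); L=[]
    for i in range(4):
        a,b=q[i],q[(i+1)%4]; d=(b-a)/np.linalg.norm(b-a); n=np.array([-d[1],d[0]])
        s=np.linspace(.12,.88,max(12,int(np.linalg.norm(b-a)))); t=np.arange(-w,w+.01,.1)
        P=(a+(b-a)*s[:,None])[:,None]+n*t[None,:,None]; P=P.astype(np.float32)
        v=np.linalg.norm(np.gradient(cv2.remap(g,P[...,0],P[...,1],cv2.INTER_CUBIC),axis=1),axis=2)
        v=v**2; k=v.argmax(1); 
        tt=np.array([(lambda sl:(t[sl]*v[j,sl]).sum()/v[j,sl].sum())(slice(max(0,k[j]-6),k[j]+7)) for j in range(len(k))])
        pts=(a+(b-a)*s[:,None]+n*tt[:,None]).astype(np.float32)
        vx,vy,x,y=cv2.fitLine(pts,cv2.DIST_HUBER,0,.01,.01).ravel(); L.append(np.cross([x,y,1],[x+vx,y+vy,1]))
    c=[np.cross(L[i-1],L[i]) for i in range(4)]; return np.array([p[:2]/p[2] for p in c])
E
python3 - <<'E'
from h import *
T=np.load('top0.npy',allow_pickle=True).item();S=np.load('scene0.npy',allow_pickle=True).item()
for nm,d,r in(('top',T,(238,305,180,255)),('scene',S,(205,300,195,262))):
    for cn,lo,hi in(('red',(0,150,90),(6,255,255)),('red2',(170,120,90),(180,255,255)),('or',(7,110,90),(18,255,255))):
        print(nm,cn,[(c.round(1).tolist(),a) for c,a,_ in blobs(mask(d['pixels'],lo,hi),r,5)])
W=((10,85,110),(25,255,255))
tb=sorted(blobs(mask(T['pixels'],*W),(170,390,195,260),100),key=lambda b:b[0][0])
sb=sorted(blobs(mask(S['pixels'],*W),(190,300,160,305),200),key=lambda b:b[0][0])
for nm,a,b in zip(['stileL','narrow','broad','stileR'],tb,sb):
    q=[]
    for d,x in((T,a),(S,b)):
        if d is T: p=order(cv2.boxPoints(cv2.minAreaRect(x[2].astype(np.float32))))
        else: p=order(cv2.boxPoints(cv2.minAreaRect(x[2].astype(np.float32))))
        q.append(p if 'stile' in nm and d is S else refine(d['pixels'],p))
    print(nm,'top',q[0].round(1).tolist(),'scene',q[1].round(1).tolist())
    z=10 if 'st' in nm else 20
    print('  world top@z',z,[onz(T,*p,z)[:2].round(1).tolist() for p in q[0]],onz(T,*q[0].mean(0),z).round(1))
    if nm[0]!='s':
        print('  scene@20',[onz(S,*p,20)[:2].round(1).tolist() for p in q[1]])
E
```

```text
top red [([295.3, 228.9], np.int32(11)), ([290.2, 237.5], np.int32(11)), ([255.4, 239.1], np.int32(11)), ([264.1, 244.3], np.int32(11))]
top red2 []
top or [([276.7, 189.9], np.int32(21)), ([286.1, 194.3], np.int32(11)), ([251.4, 196.1], np.int32(11)), ([246.5, 204.2], np.int32(13)), ([247.7, 208.0], np.int32(6))]
scene red [([218.4, 221.3], np.int32(26)), ([217.0, 229.8], np.int32(33)), ([238.2, 247.3], np.int32(33)), ([251.6, 248.7], np.int32(34))]
scene red2 []
scene or [([249.5, 200.0], np.int32(25)), ([260.7, 200.6], np.int32(25)), ([282.6, 216.1], np.int32(32)), ([283.4, 224.7], np.int32(29)), ([290.4, 225.9], np.int32(7)), ([286.4, 228.9], np.int32(7)), ([226.4, 244.1], np.int32(85)), ([282.9, 231.7], np.int32(7)), ([278.7, 235.0], np.int32(6)), ([274.6, 237.8], np.int32(8)), ([270.6, 240.8], np.int32(8)), ([266.5, 243.5], np.int32(8)), ([262.5, 246.5], np.int32(8)), ([258.5, 249.5], np.int32(8)), ([254.8, 252.4], np.int32(9)), ([250.3, 255.7], np.int32(9)), ([246.3, 258.7], np.int32(9))]
stileL top [[186.2, 199.7], [194.7, 200.1], [189.6, 245.3], [180.6, 244.5]] scene [[223.1
[... 512 characters left out ...]
69.3, 213.8], [399.5, 233.2], [409.1, 280.9]]
broad top [[326.8, 204.0], [337.0, 205.7], [331.8, 241.9], [319.5, 238.8]] scene [[301.1, 264.3], [309.4, 277.9], [261.6, 292.8], [256.0, 278.2]]
  world top@z 20 [[597.6, -254.4], [590.6, -302.3], [422.7, -278.1], [435.5, -221.2]] [ 511.2 -263.9   20. ]
  scene@20 [[599.6, -253.1], [593.2, -316.5], [419.9, -290.8], [431.5, -229.6]]
stileR top [[344.3, 203.2], [352.5, 202.6], [355.9, 248.7], [346.4, 248.6]] scene [[317.0, 281.1000061035156], [323.0, 291.79998779296875], [270.20001220703125, 321.5], [264.20001220703125, 310.79998779296875]]
  world top@z 10 [[604.1, -338.5], [607.8, -377.4], [393.7, -392.4], [393.5, -348.2]] [ 499.1 -364.2   10. ]
```

Run:
```python
from h import *
T=np.load('top0.npy',allow_pickle=True).item();S=np.load('scene0.npy',allow_pickle=True).item()
# order: going round. red end near robot
top=dict(r1=(295.3,228.9),r2=(290.2,237.5),r3=(264.1,244.3),r4=(255.4,239.1),o1=(247.1,205.4),o2=(251.4,196.1),o3=(276.7,189.9),o4=(286.1,194.3))
sc=dict(r1=(251.6,248.7),r2=(238.2,247.3),r3=(217,229.8),r4=(218.4,221.3),o1=(249.5,200),o2=(260.7,200.6),o3=(282.6,216.1),o4=(283.4,224.7))
P={k:tri(T,top[k],S,sc[k]) for k in top}
for k in P: print(k,P[k][0].round(1),P[k][1].round(1), 'top@26',onz(T,*top[k],26)[:2].round(1),'sc@26',onz(S,*sc[k],26)[:2].round(1))
A={k:P[k][0] for k in P}
c=sum(A.values())/8; x=(A['r1']+A['r2']+A['r3']+A['r4']-A['o1']-A['o2']-A['o3']-A['o4'])[:2]
print('c',c,'yaw',np.degrees(np.arctan2(x[1],x[0])))
yaw=np.arctan2(x[1],x[0]); R=np.array([[np.cos(yaw),-np.sin(yaw)],[np.sin(yaw),np.cos(yaw)]])
for d,nm,w in((T,'t',3),(S,'s',3)):
    q=[proj(d,np.append(c[:2]+R@np.array(p),12)) for p in((-131,-111),(-131,111),(131,111),(131,-111))]
    q0=np.array(q); q=refine(d['pixels'],q0,w); print(nm,(q-q0).round(1).tolist())
    wp=np.array([onz(d,*p,12)[:2] for p in q]); print(wp.round(1).tolist(),wp.mean(0),[np.linalg.norm(wp[i]-wp[i-1]).round(1) for i in range(4)],
      [np.degrees(np.arctan2(*(b-a)[::-1])).round(2) for a,b in((wp[0],wp[3]),(wp[1],wp[2]),(wp[0],wp[1]),(wp[3],wp[2]))])
# heights of rails: far top edge corners
for nm,t,s in(('nar',[(215.6,206.3),(210.3,241.8)],[(231,181.1),(192.6,191.7)]),('broad',[(326.8,204),(319.5,238.8)],[(301.1,264.3),(256,278.2)])):
    print(nm,[tri(T,a,S,b)[0].round(1).tolist() for a,b in zip(t,s)])
# magnified stiles in one picture
a=S['pixels'][158:188,172:232];b=S['pixels'][278:326,258:328];a2=T['pixels'][195:250,175:235];b2=T['pixels'][195:250,325:385]
f=lambda i:cv2.resize(i,(400,300),interpolation=cv2.INTER_CUBIC)
save('st.png',np.vstack([np.hstack([f(a),f(b)]),np.hstack([f(a2),f(b2)])]),1)
```

```text
r1 [ 478.5 -108.6   23. ] 0.6 top@26 [ 478.1 -108.1] sc@26 [ 477.6 -110.9]
r2 [437.5 -84.5  29.2] 1.5 top@26 [438.2 -85.1] sc@26 [437.9 -81.8]
r3 [405.3  33.9  25.9] 2.3 top@26 [404.3  34.3] sc@26 [406.3  33.4]
r4 [428.7  74.   23.4] 3.8 top@26 [427.   74.8] sc@26 [429.6  71. ]
o1 [584.1 115.4  30.9] 7.2 top@26 [581.1 116.9] sc@26 [589.8 118.8]
o2 [627.2  97.2  23.4] 4.3 top@26 [624.9  98.1] sc@26 [627.9  94.1]
o3 [659.6 -20.3  23.6] 5.2 top@26 [657. -19.] sc@26 [660.8 -23.1]
o4 [638.6 -63.7  26.3] 2.6 top@26 [637.5 -63.2] sc@26 [640.  -63.9]
c [532.43754171   5.42874442  25.71382148] yaw -164.28049521354572
t [[1.6, 0.5], [-1.3, 1.6], [-0.3, -0.2], [-0.3, -0.2]]
[[626.1, 140.0], [680.7, -60.0], [437.4, -135.6], [377.1, 78.2]] [530.34160466   5.66397442] [np.float64(256.5), np.float64(207.4), np.float64(254.8), np.float64(222.1)] [np.float64(-166.06), np.float64(-162.76), np.float64(-74.74), np.float64(-74.26)]
s [[0.3, 1.3], [-2.7, -0.9], [1.2, 3.0], [-1.3, 0.2]]
[[625.8, 140.0], [681.9, -56.6], [434.0, -150.8], [371.4, 78.5]] [528.27528229   2.77644762] [np.float64(261.8), np.float64(204.5), np.float64(265.2), np.float64(237.7)] [np.float64(-166.4), np.float64(-159.2), np.float64(-74.09), np.float64(-74.73)]
nar [[574.9, 262.2, 23.0], [409.4, 281.9, 19.0]]
broad [[598.0, -254.3, 22.3], [435.3, -223.1, 10.0]]
```

View pics/st.png

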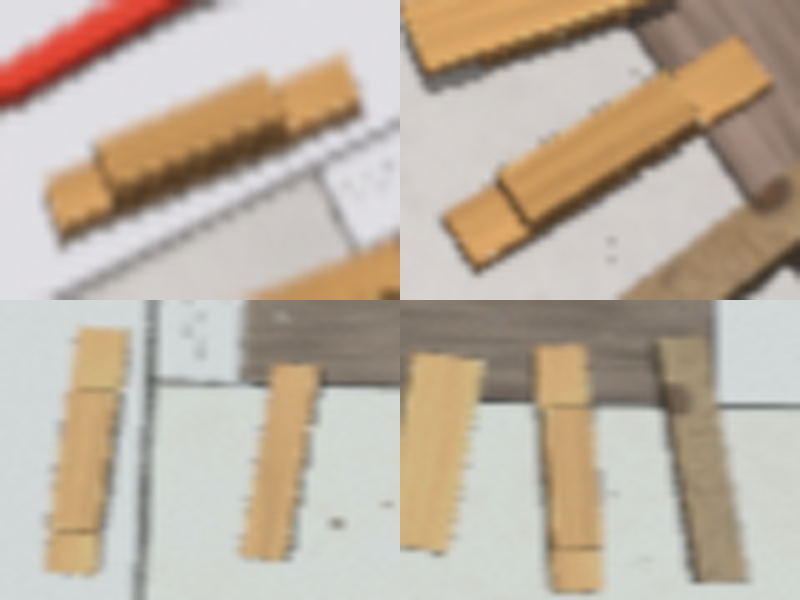

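The enlargement shows the notch shoulders of both stiles clearly; the long exposed half-thickness end is the far one on each. I'll triangulate the stile corners and refine the board centre with soft centroids.

```bash
cat >> h.py <<'E'
def soft(d,uv,r=4,thr=25):
    im=d['pixels'].astype(float); u,v=int(round(uv[0])),int(round(uv[1])); p=im[v-r:v+r+1,u-r:u+r+1]
    w=p[...,0]-p[...,1]; w=np.clip(w-thr,0,None); yy,xx=np.mgrid[v-r:v+r+1,u-r:u+r+1]
    return np.array([(w*xx).sum(),(w*yy).sum()])/w.sum()
E
python3 - <<'E'
from h import *
T=np.load('top0.npy',allow_pickle=True).item();S=np.load('scene0.npy',allow_pickle=True).item()
for nm,t,s in(('L',[(186.2,199.7),(194.7,200.1),(180.6,244.5)],[(223.2,163.),(225.2,167.3),(178.3,175.3)]),
              ('R',[(344.3,203.2),(352.5,202.6),(346.4,248.6),(355.9,248.7)],[(316.7,283.6),(322.3,290),(265.4,312.4),(270.6,320.7)])):
    print(nm,[tri(T,a,S,b)[0].round(1).tolist() for a,b in zip(t,s)])
top=dict(r1=(295.3,228.9),r2=(290.2,237.5),r3=(264.1,244.3),r4=(255.4,239.1),o1=(247.1,205.4),o2=(251.4,196.1),o3=(276.7,189.9),o4=(286.1,194.3))
sc=dict(r1=(251.6,248.7),r2=(238.2,247.3),r3=(217,229.8),r4=(218.4,221.3),o1=(249.5,200),o2=(260.7,200.6),o3=(282.6,216.1),o4=(283.4,224.7))
for d,D in((T,top),(S,sc)):
    for thr in(20,40):
        W={k:onz(d,*soft(d,D[k],4,thr if k[0]=='r' else thr),24)[:2] for k in D}
        c=sum(W.values())/8;x=sum(W[k]*(1 if k[0]=='r' else -1) for k in W); y=W['r1']+W['o4']-W['r4']-W['o1']
        print(c.round(1),np.degrees(np.arctan2(x[1],x[0])).round(2),np.degrees(np.arctan2(y[1],y[0])).round(2)-90,{k:np.round(v).tolist() for k,v in W.items()})
E
```

```text
L [[603.3, 401.4, 11.5], [598.7, 362.1, 17.3], [395.8, 418.2, 11.2]]
R [[606.1, -340.3, 7.4], [607.1, -375.8, 14.5], [396.4, -351.7, 3.3], [395.1, -392.2, 13.3]]
[532.1   6.4] -164.13 -164.22 {'r1': [478.0, -107.0], 'r2': [438.0, -84.0], 'r3': [405.0, 34.0], 'r4': [427.0, 75.0], 'o1': [585.0, 119.0], 'o2': [626.0, 99.0], 'o3': [659.0, -21.0], 'o4': [638.0, -63.0]}
[532.1   6.1] -164.26 -164.32999999999998 {'r1': [478.0, -108.0], 'r2': [438.0, -83.0], 'r3': [405.0, 34.0], 'r4': [427.0, 75.0], 'o1': [586.0, 119.0], 'o2': [626.0, 98.0], 'o3': [659.0, -22.0], 'o4': [637.0, -63.0]}
[533.9   5.6] -164.63 -164.78 {'r1': [479.0, -109.0], 'r2': [438.0, -81.0], 'r3': [406.0, 35.0], 'r4': [429.0, 73.0], 'o1': [590.0, 119.0], 'o2': [628.0, 95.0], 'o3': [662.0, -23.0], 'o4': [639.0, -64.0]}
[534.    6.1] -164.54 -164.79000000000002 {'r1': [479.0, -109.0], 'r2': [438.0, -82.0], 'r3': [406.0, 36.0], 'r4': [429.0, 74.0], 'o1': [590.0, 119.0], 'o2': [629.0, 96.0], 'o3': [661.0, -22.0], 'o4': [640.0, -63.0]}
```

Board centre is about (532.7, 6.0) with yaw −164.4°. The left stile is at about (488, 391) with yaw −4.4°. I'm moving above it now.

Request:
{"fn": "arm_command", "kwargs": {"motion": [0.0258,-0.0199,-0.0136,0,0,2.2,0.0258,-0.0199,-0.0136,0,0,2.2,0.0258,-0.0199,-0.0136,0,0,2.2,0.0258,-0.0199,-0.0136,0,0,2.2,0.0258,-0.0199,-0.0136,0,0,2.2,0.0258,-0.0199,-0.0136,0,0,2.2,0.0258,-0.0199,-0.0136,0,0,2.2,0.0258,-0.0199,-0.0136,0,0,2.2,0.0258,-0.0199,-0.0136,0,0,2.2,0,0,0,0,0,0], "gripper": 0.06}}

```text
clock: 1.1
tool_pos: [490.6, 387.9, 97.8]
tcp_rot: [0.04, 0.999, -0.001, -0.001]
ft_force: [0.1, 0.9, -0.1]
opening: 0.692
grasp_force: 0.0
```

Request:
{"fn": "arm_command", "kwargs": {"motion": [0,0,-0.012,0,0,0,0,0,-0.012,0,0,0,0,0,-0.012,0,0,0,0,0,-0.012,0,0,0,0,0,-0.012,0,0,0,0,0,-0.006,0,0,0,0,0,0,0,0,0,0,0,0,0,0,0,0,0,0,0,0,0,0,0,0,0,0,0]}}

```text
clock: 2.1
tool_pos: [488.5, 391.3, 34.8]
tcp_rot: [0.038, 0.999, 0.0, 0.001]
ft_force: [0.2, -0.1, -0.4]
opening: 0.689
grasp_force: 0.0
```

Run:
```python
from h import *
d=shot('scene'); t=shot('top'); s=arm.state(); print(s['tool_pos'],s['tcp_rot'],s['ft_force'],s['joint_velocities'])
a=cv2.resize(d['pixels'][120:210,150:270],(400,300),interpolation=cv2.INTER_CUBIC);b=cv2.resize(t['pixels'][170:260,140:260],(400,300),interpolation=cv2.INTER_CUBIC)
save('g1.png',np.hstack([a,b]),1)
```

```text
[488.3327542  391.24327659  34.65887712] [3.81193220e-02 9.99273087e-01 2.28944509e-04 4.02939128e-04] [-0.11196526  0.19717627  0.5780964 ] [-0.00020479  0.00174612  0.00240371  0.00053905  0.00121711  0.00143417]
```

View pics/g1.png

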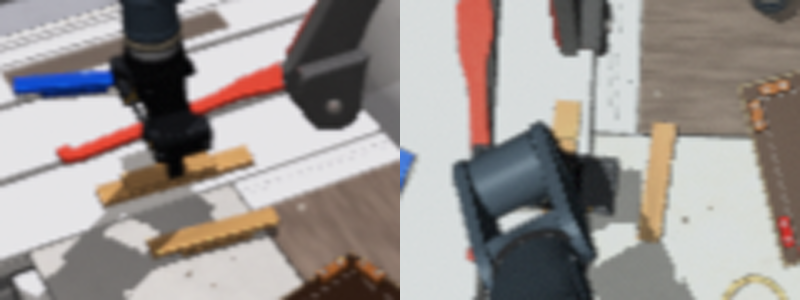

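The gripper sits astride the middle of the left stile at (165,185) in the left crop. I'll descend and close.

Request:
{"fn": "arm_command", "kwargs": {"motion": [0,0,-0.008,0,0,0,0,0,-0.008,0,0,0,0,0,-0.007,0,0,0,0,0,-0.004,0,0,0,0,0,-0.002,0,0,0,0,0,0,0,0,0,0,0,0,0,0,0,0,0,0,0,0,0,0,0,0,0,0,0,0,0,0,0,0,0]}}

```text
clock: 3.2
tool_pos: [488.2, 391.2, 5.4]
tcp_rot: [0.038, 0.999, 0.0, 0.0]
ft_force: [0.4, 0.2, 0.4]
opening: 0.694
grasp_force: 0.0
```

Request:
{"fn": "arm_command", "kwargs": {"motion": [0,0,0,0,0,0,0,0,0,0,0,0,0,0,0,0,0,0,0,0,0,0,0,0,0,0,0,0,0,0,0,0,0,0,0,0,0,0,0,0,0,0,0,0,0,0,0,0,0,0,0,0,0,0,0,0,0,0,0,0], "gripper": 0.0}}

```text
clock: 4.2
tool_pos: [488.1, 391.2, 5.2]
tcp_rot: [0.038, 0.999, 0.0, 0.0]
ft_force: [-0.2, 0.6, -0.1]
opening: 0.412
grasp_force: 30.0
```

Request:
{"fn": "arm_command", "kwargs": {"motion": [0,0,0.025,0,0,0,0,0,0.025,0,0,0,0,0,0.025,0,0,-8,0.002,-0.018,0,0,0,-8,0.002,-0.018,0,0,0,-8,0.002,-0.018,0,0,0,-8,0.002,-0.018,0,0,0,-8,0.002,-0.018,0,0,0,-8,0.002,-0.018,0,0,0,-8,0.002,-0.018,0,0,0,-8]}}

```text
clock: 5.2
tool_pos: [501.7, 264.2, 79.9]
tcp_rot: [0.564, 0.826, -0.0, -0.0]
ft_force: [0.2, 0.8, -1.8]
opening: 0.409
grasp_force: 30.0
```

Request:
{"fn": "arm_command", "kwargs": {"motion": [0.002,-0.0195,0,0,0,-8,0.002,-0.0195,0,0,0,-8,0.002,-0.0195,0,0,0,-8,0.002,-0.0195,0,0,0,-8,0.002,-0.0195,0,0,0,-8,0.002,-0.0195,0,0,0,-8,0.002,-0.0195,0,0,0,-8,0.002,-0.0195,0,0,0,-8,0.002,-0.0195,0,0,0,-8,0.003,-0.0165,0,0,0,-8]}}

```text
clock: 6.2
tool_pos: [522.6, 72.1, 80.0]
tcp_rot: [0.963, 0.27, -0.001, -0.0]
ft_force: [0.5, -0.1, -0.9]
opening: 0.408
grasp_force: 30.0
```

Request:
{"fn": "arm_command", "kwargs": {"motion": [0,0,0,0,0,-8,0,0,-0.01,0,0,-8,0,0,-0.01,0,0,0,0,0,-0.01,0,0,0,0,0,-0.005,0,0,0,0,0,0,0,0,0,0,0,0,0,0,0,0,0,0,0,0,0,0,0,0,0,0,0,0,0,0,0,0,0]}}

```text
clock: 7.2
tool_pos: [523.3, 73.1, 45.5]
tcp_rot: [0.991, 0.136, 0.0, 0.0]
ft_force: [0.6, 0.4, -1.2]
opening: 0.413
grasp_force: 30.0
```

Run:
```python
from h import *
d=shot('scene'); t=shot('top'); s=arm.state(); print(s['tool_pos'],s['tcp_rot'],s['ft_force'])
np.save('top1.npy',t,allow_pickle=True);np.save('scene1.npy',d,allow_pickle=True)
a=cv2.resize(d['pixels'][180:270,195:305],(400,327),interpolation=cv2.INTER_CUBIC);b=cv2.resize(t['pixels'][175:265,220:330],(400,327),interpolation=cv2.INTER_CUBIC)
save('g2.png',np.hstack([a,b]),1)
```

```text
[523.15670864  73.13044447  45.37758606] [9.90699407e-01 1.36068486e-01 2.25566228e-04 4.51794513e-05] [-0.98658011  0.55983356 -1.29979862]
```

View pics/g2.png

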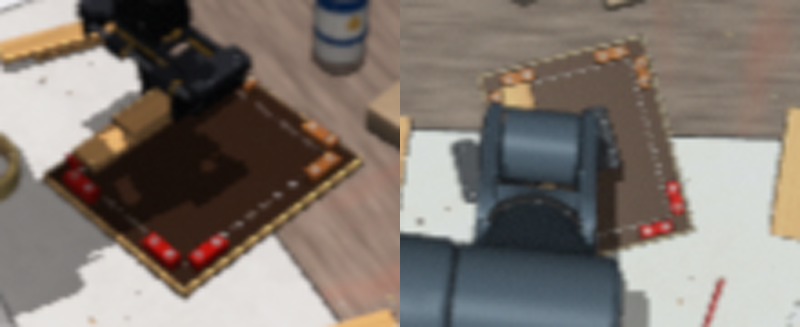

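The stile is held over the left side with its broad notch toward the red cleats: left crop (95,145), with the short end at (520,95) in the right crop. I'll measure its ends and edge against the prediction.

```bash
cat >> h.py <<'E'
def edge3(d,p0,p1,n=400,ch=1):
    """G-channel profile along world segment; returns mm from p0 of the strongest drop"""
    s=np.linspace(0,1,n); P=np.array([proj(d,p0+(p1-p0)*k) for k in s],np.float32)
    v=cv2.remap(d['pixels'][...,ch].astype(np.float32),P[None,:,0],P[None,:,1],cv2.INTER_CUBIC)[0]
    hi,lo=np.median(v[:n//4]),v[n//4:].min(); k=np.argmax(v<(hi+lo)/2) if True else 0
    return s[k]*np.linalg.norm(p1-p0),hi,lo
def frame(o,yaw):
    c,s=np.cos(np.radians(yaw)),np.sin(np.radians(yaw)); R=np.array([[c,-s,0],[s,c,0],[0,0,1]]); o=np.array(o,float)
    return lambda *p:o+R@np.array(p,float)
E
python3 - <<'E'
from h import *
T=np.load('top1.npy',allow_pickle=True).item();S=np.load('scene1.npy',allow_pickle=True).item()
f=frame([523.2,73.1,40.2],-164.36)
print('top narrow end (exp -96):',[(-75-edge3(T,f(-75,y,10),f(-115,y,10))[0]).round(1) for y in(-12,-8,-4,0,4,8,12)])
print('scene broad end bottom (exp 114):',[(90+edge3(S,f(90,y,0),f(130,y,0))[0]).round(1) for y in(-12,-8,-4,0,4,8,12)])
print('scene -y side top of broad tongue (exp -18):',[(-edge3(S,f(x,0,10),f(x,-34,10))[0]).round(1) for x in(75,80,85,90,95,100,105)])
print('top  sides narrow tongue:',[(-edge3(T,f(x,0,10),f(x,-34,10))[0]).round(1) for x in(-72,-78,-84,-90)],[(edge3(T,f(x,0,10),f(x,34,10))[0]).round(1) for x in(-72,-78,-84,-90)])
# board outline measured the same way, with nominal pose, both views
b=frame([532.7,6,0],-164.4)
T0=np.load('top0.npy',allow_pickle=True).item();S0=np.load('scene0.npy',allow_pickle=True).item()
E
```

```text
top narrow end (exp -96): [np.float64(-94.0), np.float64(-93.0), np.float64(-92.5), np.float64(-94.6), np.float64(-95.9), np.float64(-93.9), np.float64(-93.0)]
scene broad end bottom (exp 114): [np.float64(110.8), np.float64(110.5), np.float64(110.2), np.float64(109.6), np.float64(109.3), np.float64(110.2), np.float64(112.2)]
scene -y side top of broad tongue (exp -18): [np.float64(-11.4), np.float64(-13.7), np.float64(-0.9), np.float64(-0.0), np.float64(-0.0), np.float64(-5.8), np.float64(-0.0)]
top  sides narrow tongue: [np.float64(-17.4), np.float64(-20.8), np.float64(-18.1), np.float64(-18.2)] [np.float64(16.4), np.float64(15.3), np.float64(15.5), np.float64(16.3)]
```

```bash
cat >> h.py <<'E'
def prof(d,p0,p1,f,n=200):
    P=np.array([proj(d,p0+(p1-p0)*k) for k in np.linspace(0,1,n)],np.float32)
    return f(cv2.remap(d['pixels'].astype(np.float32),P[None,:,0],P[None,:,1],cv2.INTER_LINEAR)[0])
def mid(v,a,b): # position of first half-crossing (rise or fall) between start level and extreme
    n=len(v); s=np.linspace(a,b,n); v0=np.median(v[:n//6]); k=np.argmax(abs(v-v0)); h=(v0+v[k])/2
    return s[np.argmax((v-h)*np.sign(v[k]-v0)>0)]
E
python3 - <<'E'
from h import *
L=lambda n:np.load(n+'.npy',allow_pickle=True).item()
T,S,T0,S0=L('top1'),L('scene1'),L('top0'),L('scene0')
b=frame([532.7,6,0],-164.4); rg=lambda p:p[:,0]-p[:,1]
for nm,d in(('T',T0),('S',S0)):
  for sx in(1,-1):
    for ys in((-72,-66,-60,-54,-48),(48,54,60,66,72)):
      print(nm,'x cleat',sx*107,ys[0]>0,[mid(prof(d,b(sx*80,y,26),b(sx*118,y,26),rg),sx*80,sx*118).round(1) for y in ys])
  for sy in(1,-1):
    for xs in((-96,-90,-84,-78,-72),(72,78,84,90,96)):
      print(nm,'y cleat',sy*87,xs[0]>0,[mid(prof(d,b(x,sy*62,26),b(x,sy*97,26),rg),sy*62,sy*97).round(1) for x in xs])
f=frame([523.2,73.1,40.2],-164.36)
print(prof(T,f(-75,3,10),f(-115,3,10),lambda p:p.mean(1),41).round().tolist())
for y in(-6,0,6):print(prof(S,f(90,y,0),f(125,y,0),lambda p:p[:,1],36).round().tolist())
E
```

```text
T x cleat 107 False [np.float64(106.4), np.float64(107.3), np.float64(108.3), np.float64(108.5), np.float64(106.5)]
T x cleat 107 True [np.float64(106.9), np.float64(108.5), np.float64(107.9), np.float64(107.5), np.float64(107.9)]
T x cleat -107 False [np.float64(-108.6), np.float64(-107.1), np.float64(-107.1), np.float64(-107.9), np.float64(-106.9)]
T x cleat -107 True [np.float64(-106.9), np.float64(-105.8), np.float64(-107.9), np.float64(-107.1), np.float64(-106.2)]
T y cleat 87 False [np.float64(87.3), np.float64(87.5), np.float64(87.5), np.float64(87.2), np.float64(86.1)]
T y cleat 87 True [np.float64(84.9), np.float64(86.4), np.float64(87.3), np.float64(86.1), np.float64(84.7)]
T y cleat -87 False [np.float64(-88.2), np.float64(-86.1), np.float64(-86.3), np.float64(-87.5), np.float64(-85.9)]
T y cleat -87 True [np.float64(-86.3), np.float64(-87.7), np.float64(-86.6), np.float64(-86.8), np.float64(-87.0)]
S x cleat 107 False [np.float64(105.4), np.float64(105.6), np.float64(105.6), np.float64(105.6), np.float64(105.6)]
S x cleat 107 True [np.float64(106.0), np.float64(105.2), np
[... 983 characters left out ...]
.0, 111.0, 104.0, 98.0, 92.0, 96.0, 104.0, 111.0]
[91.0, 91.0, 91.0, 91.0, 91.0, 91.0, 91.0, 91.0, 91.0, 91.0, 90.0, 90.0, 89.0, 87.0, 85.0, 82.0, 78.0, 73.0, 66.0, 59.0, 53.0, 45.0, 38.0, 33.0, 28.0, 24.0, 20.0, 17.0, 14.0, 12.0, 10.0, 10.0, 10.0, 11.0, 12.0, 12.0]
[92.0, 93.0, 93.0, 92.0, 92.0, 92.0, 92.0, 92.0, 92.0, 92.0, 93.0, 95.0, 96.0, 96.0, 95.0, 94.0, 93.0, 85.0, 76.0, 66.0, 57.0, 49.0, 42.0, 36.0, 32.0, 32.0, 33.0, 34.0, 34.0, 35.0, 35.0, 34.0, 32.0, 31.0, 30.0, 31.0]
[87.0, 88.0, 89.0, 88.0, 87.0, 86.0, 86.0, 86.0, 86.0, 87.0, 87.0, 86.0, 85.0, 85.0, 83.0, 81.0, 79.0, 75.0, 68.0, 62.0, 56.0, 50.0, 45.0, 42.0, 40.0, 40.0, 39.0, 38.0, 38.0, 36.0, 36.0, 35.0, 33.0, 32.0, 33.0, 33.0]
```

Both cameras agree: the part sits about 1.9 mm too far toward the red end and 1 mm too far outward. I'll correct that and lower to just below the cleat tops while checking the force.

Request:
{"fn": "arm_command", "kwargs": {"motion": [0.0021,-0.0005,-0.004,0,0,0,0,0,-0.004,0,0,0,0,0,-0.004,0,0,0,0,0,0,0,0,0,0,0,-0.001,0,0,0,0,0,-0.001,0,0,0,0,0,-0.001,0,0,0,0,0,-0.001,0,0,0,0,0,0,0,0,0,0,0,0,0,0,0]}}

```text
clock: 8.3
tool_pos: [525.2, 72.6, 29.2]
tcp_rot: [0.991, 0.136, 0.0, 0.0]
ft_force: [0.7, 0.6, -1.2]
opening: 0.41
grasp_force: 30.0
```

Request:
{"fn": "arm_command", "kwargs": {"motion": [0,0,-0.002,0,0,0,0,0,-0.002,0,0,0,0,0,-0.002,0,0,0,0,0,-0.002,0,0,0,0,0,-0.0015,0,0,0,0,0,-0.001,0,0,0,0,0,-0.0005,0,0,0,0,0,-0.0005,0,0,0,0,0,0,0,0,0,0,0,0,0,0,0]}}

```text
clock: 9.3
tool_pos: [525.2, 72.6, 17.7]
tcp_rot: [0.991, 0.136, 0.0, 0.0]
ft_force: [-1.3, 0.8, -0.9]
opening: 0.413
grasp_force: 30.0
```

No contact forces, and the stile is about 0.5 mm above the board inside the cleats. I'll release it and go for the right stile.

Request:
{"fn": "arm_command", "kwargs": {"motion": [0,0,0,0,0,0,0,0,0,0,0,0,0,0,0,0,0,0,0,0,0,0,0,0,0,0,0,0,0,0,0,0,0.005,0,0,0,0,0,0.015,0,0,0,0,0,0.015,0,0,0,0,0,0.015,0,0,0,0,0,0.012,0,0,0], "gripper": 0.055}}

```text
clock: 10.3
tool_pos: [525.3, 72.6, 80.8]
tcp_rot: [0.991, 0.136, 0.0, 0.0]
ft_force: [-0.0, -0.7, 0.2]
opening: 0.629
grasp_force: 0.0
```

Request:
{"fn": "arm_command", "kwargs": {"motion": [-0.0035,-0.044,0,0,0,-1.3,-0.0035,-0.044,0,0,0,-1.3,-0.0035,-0.044,0,0,0,-1.3,-0.0035,-0.044,0,0,0,-1.3,-0.0035,-0.044,0,0,0,-1.3,-0.0035,-0.044,0,0,0,-1.3,-0.0035,-0.044,0,0,0,-1.3,-0.0035,-0.044,0,0,0,-1.3,-0.0035,-0.044,0,0,0,-1.3,-0.0019,-0.0413,0,0,0,-0.6]}}

```text
clock: 11.3
tool_pos: [491.1, -366.7, 80.0]
tcp_rot: [1.0, 0.028, -0.0, -0.0]
ft_force: [0.2, -0.6, 0.1]
opening: 0.63
grasp_force: 0.0
```

Run:
```python
from h import *
d=shot('scene'); t=shot('top'); s=arm.state(); print(s['tool_pos'],s['tcp_rot'],s['ft_force'])
np.save('top2.npy',t,allow_pickle=True);np.save('scene2.npy',d,allow_pickle=True)
a=cv2.resize(d['pixels'][180:270,195:305],(400,327),interpolation=cv2.INTER_CUBIC);b=cv2.resize(t['pixels'][175:265,220:330],(400,327),interpolation=cv2.INTER_CUBIC)
save('g3.png',np.vstack([np.hstack([a,b]),cv2.resize(d['pixels'][240:340,220:400],(800,272))]),1)
```

```text
[ 492.357589   -371.86581993   80.54311912] [0.99964627 0.02633326 0.0020278  0.00312645] [0.21806158 0.98603727 0.63562594]
```

View pics/g3.png

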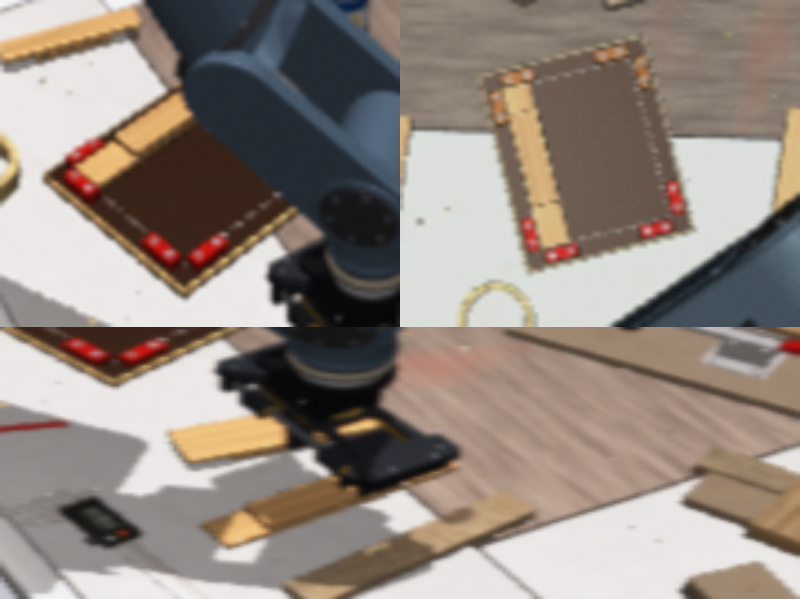

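The left stile lies inside the cleats with its broad notch at the red end (top crop (550,225)). The gripper is over the right stile, and I'll descend there.

Request:
{"fn": "arm_command", "kwargs": {"motion": [0,0,0,0,0,0,0,0,-0.015,0,0,0,0,0,-0.015,0,0,0,0,0,-0.015,0,0,0,0,0,0,0,0,0,0,0,0,0,0,0,0,0,-0.01,0,0,0,0,0,-0.008,0,0,0,0,0,-0.007,0,0,0,0,0,-0.005,0,0,0]}}

```text
clock: 12.4
tool_pos: [491.5, -364.5, 3.9]
tcp_rot: [1.0, 0.029, -0.0, -0.0]
ft_force: [1.2, -0.4, 0.6]
opening: 0.631
grasp_force: 0.0
```

Run:
```python
from h import *
T=np.load('top2.npy',allow_pickle=True).item()
f=frame([525.2,72.6,12],-164.36)
g=lambda p:p[:,1]
print('narrow end:',[mid(prof(T,f(-75,y,10),f(-103,y,10),g),-75,-103).round(1) for y in(-10,-6,-2,2,6,10)])
print('broad end:',[mid(prof(T,f(95,y,10),f(121,y,10),g),95,121).round(1) for y in(-10,-6,-2,2,6,10)])
print('inner side',[mid(prof(T,f(x,0,20),f(x,30,20),g),0,30).round(1) for x in(-50,-30,-10,10,30,50)])
print('outer side',[mid(prof(T,f(x,0,20),f(x,-30,20),g),0,-30).round(1) for x in(-50,-30,-10,10,30,50)])
b=frame([532.7,6,0],-164.4); print('seat in TCP', b(-9,-67,0), 'board coords of f', np.linalg.inv(np.array([b(1,0,0)-b(0,0,0),b(0,1,0)-b(0,0,0),[0,0,1]]).T)@(f(0,0,0)-b(0,0,0)))
s=arm.state();print(s['tool_pos'],s['tcp_rot'],s['ft_force'])
```

```text
narrow end: [np.float64(-94.1), np.float64(-93.6), np.float64(-92.7), np.float64(-93.2), np.float64(-94.8), np.float64(-94.4)]
broad end: [np.float64(114.6), np.float64(115.5), np.float64(115.9), np.float64(115.4), np.float64(115.5), np.float64(115.5)]
inner side [np.float64(17.3), np.float64(16.6), np.float64(16.1), np.float64(15.8), np.float64(15.8), np.float64(15.5)]
outer side [np.float64(-17.8), np.float64(-18.1), np.float64(-19.0), np.float64(-20.4), np.float64(-20.8), np.float64(-20.5)]
seat in TCP [523.35083512  72.95217036   0.        ] board coords of f [-10.6863408 -66.1635256  12.       ]
[ 491.50026019 -364.52707842    3.86317104] [ 9.99578711e-01  2.90219182e-02 -2.36703096e-04 -2.68012346e-04] [ 1.20876876 -0.40595328  0.59756513]
```

Request:
{"fn": "arm_command", "kwargs": {"motion": [0,0,0,0,0,0,0,0,0,0,0,0,0,0,0,0,0,0,0,0,0,0,0,0,0,0,0,0,0,0,0,0,0,0,0,0,0,0,0,0,0,0,0,0,0,0,0,0,0,0,0,0,0,0,0,0,0,0,0,0], "gripper": 0.0}}

```text
clock: 13.4
tool_pos: [492.0, -365.0, 5.0]
tcp_rot: [1.0, 0.029, 0.0, 0.0]
ft_force: [0.2, -0.4, 3.1]
opening: 0.407
grasp_force: 30.0
```

Run:
```python
from h import *
T=np.load('top2.npy',allow_pickle=True).item()
f=frame([525.2,72.6,12],-164.36)
q=np.array([proj(T,f(x,y,20)) for x,y in((-60,-18),(-60,18),(60,18),(60,-18))])
for w in(1.5,2.5):
    r=refine(T['pixels'],q,w); W=np.array([onz(T,*p,32)[:2] for p in r])
    print([np.degrees(np.arctan2(*(W[b]-W[a])[::-1])).round(2) for a,b in((0,3),(1,2),(1,0),(2,3))],W.mean(0).round(1))
s=arm.state();print(s['tool_pos'],s['opening'],s['grasp_force'],s['tcp_rot'])
```

```text
[np.float64(-163.87), np.float64(-164.5), np.float64(94.01), np.float64(105.09)] [523.1  73.1]
[np.float64(-163.87), np.float64(-164.5), np.float64(93.89), np.float64(105.76)] [523.1  73.1]
[ 491.95766112 -364.9617291     4.9692789 ] 0.40717207864177885 30.00062708510086 [9.99576816e-01 2.90866679e-02 2.48578782e-04 3.05846159e-04]
```

Request:
{"fn": "arm_command", "kwargs": {"motion": [0,0,0.025,0,0,0,0,0,0.025,0,0,0,0,0,0.025,0,0,8.36,0.003,0.0135,0,0,0,8.36,0.003,0.0135,0,0,0,8.36,0.003,0.0135,0,0,0,8.36,0.003,0.0135,0,0,0,8.36,0.003,0.0135,0,0,0,8.36,0.003,0.0135,0,0,0,8.36,0.003,0.0135,0,0,0,8.36]}}

```text
clock: 14.4
tool_pos: [512.2, -269.0, 79.0]
tcp_rot: [0.816, 0.578, -0.0, -0.001]
ft_force: [0.2, 0.3, -0.2]
opening: 0.411
grasp_force: 30.0
```

Request:
{"fn": "arm_command", "kwargs": {"motion": [0.003,0.014,0,0,0,8.36,0.003,0.014,0,0,0,8.36,0.003,0.014,0,0,0,8.36,0.003,0.014,0,0,0,8.36,0.003,0.014,0,0,0,8.36,0.003,0.014,0,0,0,8.36,0.003,0.014,0,0,0,8.36,0.003,0.014,0,0,0,8.36,0.003,0.014,0,0,0,8.36,0.003,0.014,0,0,0,8.36]}}

```text
clock: 15.4
tool_pos: [542.1, -129.2, 79.1]
tcp_rot: [0.224, 0.975, 0.0, -0.001]
ft_force: [-0.2, -0.2, -0.9]
opening: 0.414
grasp_force: 30.0
```

Request:
{"fn": "arm_command", "kwargs": {"motion": [0.0033,0.0147,0,0,0,8.36,0.0033,0.0147,0,0,0,8.36,0.0033,0.0147,0,0,0,8.36,0.0033,0.0147,0,0,0,8.36,0.0035,0.0147,0,0,0,8.36,0,0,-0.01,0,0,0,0,0,-0.015,0,0,0,0,0,-0.01,0,0,0,0,0,0,0,0,0,0,0,0,0,0,0]}}

```text
clock: 16.4
tool_pos: [559.0, -57.1, 44.1]
tcp_rot: [-0.135, 0.991, 0.0, -0.001]
ft_force: [-0.7, -0.1, 0.2]
opening: 0.409
grasp_force: 30.0
```

Run:
```python
from h import *
d=shot('scene'); t=shot('top'); s=arm.state(); print(s['tool_pos'],s['tcp_rot'],s['ft_force'])
np.save('top3.npy',t,allow_pickle=True);np.save('scene3.npy',d,allow_pickle=True)
a=cv2.resize(d['pixels'][180:270,195:305],(400,327),interpolation=cv2.INTER_CUBIC);b=cv2.resize(t['pixels'][175:265,220:330],(400,327),interpolation=cv2.INTER_CUBIC)
save('g4.png',np.hstack([a,b]),1)
```

```text
[559.67992205 -57.12411086  44.86904539] [-1.35298493e-01  9.90804841e-01 -1.35800463e-04  2.58883138e-04] [-0.52919642 -0.40043422 -0.42148165]
```

View pics/g4.png

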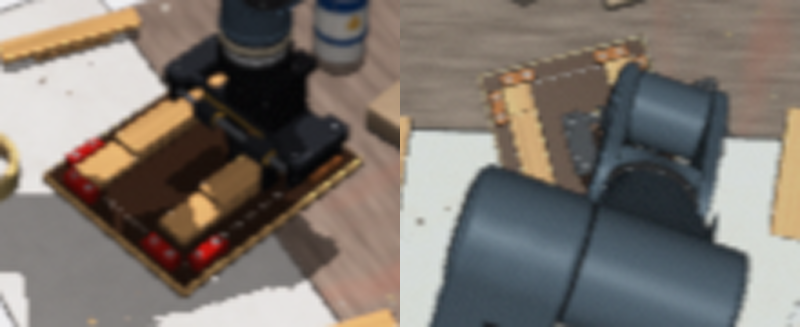

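The right stile is held over its side with the broad notch toward the red end, left crop (190,215). I'll compare its broad end with the already-placed stile in the scene camera.

Run:
```python
from h import *
L=lambda n:np.load(n+'.npy',allow_pickle=True).item()
S1,S2,S3=L('scene1'),L('scene2'),L('scene3')
cases=dict(Lheld=(S1,frame([523.2,73.1,40.2],-164.36)),Lplaced=(S2,frame([525.2,72.6,12],-164.36)),Rheld=(S3,frame([559.7,-57.1,39.9],-164.45)))
for nm,(d,f) in cases.items():
    for y in(-9,-3,3,9):
        v=prof(d,f(70,y,10),f(126,y,10),lambda p:p[:,1],113); g=np.gradient(cv2.GaussianBlur(v[None],(0,0),3)[0]) if 0 else np.gradient(np.convolve(v,np.ones(5)/5,'same'))
        g[:4]=g[-4:]=0; k=np.argmin(g); print(nm,y,'drop at',70+k/2,v[::8].round().tolist())
    v=[ (lambda w:(40+np.argmin(np.gradient(np.convolve(w,np.ones(5)/5,'same'))[4:-4])/2+2))(prof(d,f(40,y,20),f(76,y,20),lambda p:p[:,1],73)) for y in(-9,-3,3,9)]
    print('  shoulder(exp 60)',v)
```

```text
Lheld -9 drop at 79.0 [155.0, 154.0, 149.0, 117.0, 99.0, 95.0, 94.0, 93.0, 93.0, 93.0, 85.0, 66.0, 44.0, 28.0, 40.0]
Lheld -3 drop at 81.5 [179.0, 174.0, 154.0, 119.0, 96.0, 92.0, 92.0, 92.0, 91.0, 90.0, 83.0, 65.0, 37.0, 17.0, 10.0]
Lheld 3 drop at 82.0 [176.0, 177.0, 172.0, 139.0, 104.0, 93.0, 91.0, 91.0, 91.0, 91.0, 86.0, 64.0, 37.0, 19.0, 14.0]
Lheld 9 drop at 83.5 [161.0, 175.0, 173.0, 150.0, 112.0, 94.0, 92.0, 92.0, 92.0, 94.0, 99.0, 74.0, 40.0, 39.0, 40.0]
  shoulder(exp 60) [np.float64(58.5), np.float64(57.5), np.float64(57.0), np.float64(57.5)]
Lplaced -9 drop at 114.0 [193.0, 191.0, 190.0, 190.0, 189.0, 188.0, 188.0, 188.0, 186.0, 184.0, 167.0, 126.0, 86.0, 86.0, 50.0]
Lplaced -3 drop at 114.5 [193.0, 191.0, 191.0, 190.0, 190.0, 188.0, 188.0, 187.0, 186.0, 184.0, 168.0, 117.0, 58.0, 44.0, 34.0]
Lplaced 3 drop at 115.0 [191.0, 190.0, 189.0, 190.0, 188.0, 188.0, 188.0, 187.0, 186.0, 184.0, 166.0, 108.0, 52.0, 33.0, 23.0]
Lplaced 9 drop at 113.0 [187.0, 188.0, 188.0, 187.0, 187.0, 188.0, 188.0, 188.0, 187.0, 185.0, 170.0, 115.0, 75.0, 91.0, 65.0]
  shoulder(exp 60) [np.float64(58.5), np.float64(60.0), np.float64(58.5), np.float64(58.0)]
Rheld -9 drop at 79.0 [185.0, 179.0, 147.0, 108.0, 95.0, 95.0, 94.0, 94.0, 95.0, 94.0, 90.0, 70.0, 43.0, 24.0, 18.0]
Rheld -3 drop at 82.0 [185.0, 183.0, 166.0, 133.0, 101.0, 95.0, 94.0, 93.0, 93.0, 93.0, 91.0, 71.0, 43.0, 25.0, 18.0]
Rheld 3 drop at 87.0 [181.0, 182.0, 180.0, 169.0, 141.0, 107.0, 95.0, 94.0, 93.0, 93.0, 94.0, 77.0, 47.0, 25.0, 16.0]
Rheld 9 drop at 89.5 [174.0, 179.0, 180.0, 179.0, 172.0, 132.0, 102.0, 95.0, 94.0, 94.0, 90.0, 75.0, 46.0, 24.0, 15.0]
  shoulder(exp 60) [np.float64(60.5), np.float64(60.5), np.float64(60.0), np.float64(59.5)]
```

Request:
{"fn": "arm_command", "kwargs": {"motion": [0.0023,0.0006,-0.004,0,0,0,0,0,-0.004,0,0,0,0,0,-0.004,0,0,0,0,0,0,0,0,0,0,0,-0.001,0,0,0,0,0,-0.001,0,0,0,0,0,-0.001,0,0,0,0,0,-0.001,0,0,0,0,0,0,0,0,0,0,0,0,0,0,0]}}

```text
clock: 17.5
tool_pos: [561.8, -56.1, 28.7]
tcp_rot: [-0.136, 0.991, -0.0, 0.0]
ft_force: [-0.2, -0.1, -1.6]
opening: 0.406
grasp_force: 30.0
```

Request:
{"fn": "arm_command", "kwargs": {"motion": [0,0,-0.002,0,0,0,0,0,-0.002,0,0,0,0,0,-0.002,0,0,0,0,0,-0.002,0,0,0,0,0,-0.0015,0,0,0,0,0,-0.001,0,0,0,0,0,-0.0005,0,0,0,0,0,0,0,0,0,0,0,0,0,0,0,0,0,0,0,0,0]}}

```text
clock: 18.5
tool_pos: [561.8, -56.1, 17.7]
tcp_rot: [-0.136, 0.991, -0.0, 0.0]
ft_force: [-0.1, 0.0, -1.4]
opening: 0.408
grasp_force: 30.0
```

Request:
{"fn": "arm_command", "kwargs": {"motion": [0,0,0,0,0,0,0,0,0,0,0,0,0,0,0,0,0,0,0,0,0,0,0,0,0,0,0,0,0,0,0,0,0.005,0,0,0,0,0,0.015,0,0,0,0,0,0.015,0,0,0,0,0,0.015,0,0,0,0,0,0.012,0,0,0], "gripper": 0.055}}

```text
clock: 19.5
tool_pos: [562.0, -56.1, 80.8]
tcp_rot: [-0.136, 0.991, -0.0, 0.0]
ft_force: [-0.5, 0.1, -0.1]
opening: 0.63
grasp_force: 0.0
```

Request:
{"fn": "arm_command", "kwargs": {"motion": [-0.005,-0.02,0,0,0,-2.5,-0.005,-0.021,0,0,0,-2.5,-0.005,-0.021,0,0,0,-2.5,-0.005,-0.021,0,0,0,-2.5,-0.005,-0.021,0,0,0,-2.5,-0.005,-0.021,0,0,0,-2.5,-0.005,-0.021,0,0,0,-2.5,-0.005,-0.021,0,0,0,-2.5,-0.005,-0.021,0,0,0,-2.5,-0.0054,-0.0195,0,0,0,-3.0], "gripper": 0.085}}

```text
clock: 20.5
tool_pos: [511.1, -264.6, 80.0]
tcp_rot: [0.087, 0.996, -0.0, 0.0]
ft_force: [-0.4, -0.0, 0.5]
opening: 0.976
grasp_force: 0.0
```

Run:
```python
from h import *
d=shot('scene'); t=shot('top'); s=arm.state(); print(s['tool_pos'],s['tcp_rot'],s['ft_force'])
np.save('top4.npy',t,allow_pickle=True);np.save('scene4.npy',d,allow_pickle=True)
a=cv2.resize(d['pixels'][180:270,195:305],(400,327),interpolation=cv2.INTER_CUBIC);b=cv2.resize(t['pixels'][175:265,220:330],(400,327),interpolation=cv2.INTER_CUBIC)
save('g5.png',np.hstack([a,b]),1)
g=lambda p:p[:,1]
for nm,f in(('L',frame([525.2,72.6,12],-164.4)),('R',frame([561.8,-56.3,12],-164.4))):
  print(nm,'narrow end:',np.mean([mid(prof(t,f(-75,y,10),f(-103,y,10),g),-75,-103) for y in(-10,-6,-2,2,6,10)]),
  'broad end:',np.mean([mid(prof(t,f(95,y,10),f(121,y,10),g),95,121) for y in(-10,-6,-2,2,6,10)]), 'scene broad',np.mean([mid(prof(d,f(95,y,10),f(121,y,10),g),95,121) for y in(-10,-6,-2,2,6,10)]))
  q=np.array([proj(t,f(x,y,10)) for x,y in((-96,-18),(-96,18),(114,18),(114,-18))])
  W=np.array([onz(t,*p,27)[:2] for p in refine(t['pixels'],q,2)]);print(W.mean(0).round(1),[np.degrees(np.arctan2(*(W[b]-W[a])[::-1])).round(2) for a,b in((0,3),(1,2))])
```

```text
[ 511.28035216 -266.23753661   80.03765839] [ 8.77051829e-02  9.96145969e-01 -7.30344084e-04  6.89225578e-04] [ 0.07171519 -0.26292087  0.76354222]
L narrow end: -93.71356783919596 broad end: 115.42546063651592 scene broad 113.42211055276381
[514.5  70.3] [np.float64(-164.68), np.float64(-164.34)]
R narrow end: -93.31490787269682 broad end: 115.70854271356784 scene broad 113.6180904522613
[550.6 -58.6] [np.float64(-165.0), np.float64(-164.5)]
```

View pics/g5.png

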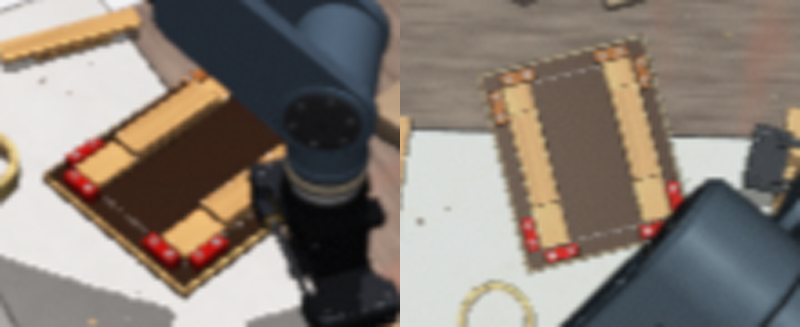

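Both stiles lie inside the cleats with broad notches at the red end and yaw about −164.5°. I'll descend on the broad rail.

Request:
{"fn": "arm_command", "kwargs": {"motion": [0,0,0,0,0,0,0,0,-0.015,0,0,0,0,0,-0.015,0,0,0,0,0,-0.015,0,0,0,0,0,0,0,0,0,0,0,0,0,0,0,0,0,-0.01,0,0,0,0,0,-0.01,0,0,0,0,0,-0.006,0,0,0,0,0,-0.004,0,0,0]}}

```text
clock: 21.6
tool_pos: [511.0, -263.3, 3.8]
tcp_rot: [0.086, 0.996, 0.0, -0.0]
ft_force: [-0.2, -0.7, 0.4]
opening: 0.977
grasp_force: 0.0
```

Request:
{"fn": "arm_command", "kwargs": {"motion": [0,0,0,0,0,0,0,0,0,0,0,0,0,0,0,0,0,0,0,0,0,0,0,0,0,0,0,0,0,0,0,0,0,0,0,0,0,0,0,0,0,0,0,0,0,0,0,0,0,0,0,0,0,0,0,0,0,0,0,0], "gripper": 0.0}}

```text
clock: 22.6
tool_pos: [511.5, -263.9, 5.0]
tcp_rot: [0.086, 0.996, -0.0, 0.0]
ft_force: [-0.7, -0.2, 3.4]
opening: 0.568
grasp_force: 30.0
```

Request:
{"fn": "arm_command", "kwargs": {"motion": [0,0,0.025,0,0,0,0,0,0.025,0,0,0,0,0,0.025,0,0,0,-0.004,0.0177,0,0,0,-6.45,-0.004,0.0177,0,0,0,-6.45,-0.004,0.0177,0,0,0,-6.45,-0.004,0.0177,0,0,0,-6.45,-0.004,0.0177,0,0,0,-6.45,-0.004,0.0177,0,0,0,-6.45,-0.004,0.0177,0,0,0,-6.45]}}

```text
clock: 23.6
tool_pos: [482.6, -138.4, 79.2]
tcp_rot: [0.464, 0.886, 0.0, -0.001]
ft_force: [0.2, -0.4, -1.4]
opening: 0.571
grasp_force: 30.0
```

Request:
{"fn": "arm_command", "kwargs": {"motion": [-0.004,0.0177,0,0,0,-6.45,-0.004,0.0177,0,0,0,-6.45,-0.004,0.0177,0,0,0,-6.45,-0.004,0.0177,0,0,0,0,-0.004,0.0177,0,0,0,0,-0.004,0.0177,-0.005,0,0,0,-0.0013,0.018,-0.01,0,0,0,0,0,-0.01,0,0,0,0,0,-0.005,0,0,0,0,0,0,0,0,0]}}

```text
clock: 24.6
tool_pos: [457.9, -15.9, 48.8]
tcp_rot: [0.605, 0.796, -0.0, -0.001]
ft_force: [-0.1, -0.3, -0.6]
opening: 0.572
grasp_force: 30.0
```

Request:
{"fn": "arm_command", "kwargs": {"motion": [0,0,0,0,0,0,0,0,0,0,0,0,0,0,0,0,0,0,0,0,0,0,0,0,0,0,0,0,0,0,0,0,0,0,0,0,0,0,0,0,0,0,0,0,0,0,0,0,0,0,0,0,0,0,0,0,0,0,0,0]}}

```text
clock: 25.6
tool_pos: [458.0, -15.4, 49.6]
tcp_rot: [0.604, 0.797, -0.0, -0.0]
ft_force: [0.8, -0.1, -1.5]
opening: 0.569
grasp_force: 30.0
```

Run:
```python
from h import *
d=shot('scene'); t=shot('top'); s=arm.state(); print(s['tool_pos'],s['tcp_rot'],s['ft_force'])
np.save('top5.npy',t,allow_pickle=True);np.save('scene5.npy',d,allow_pickle=True)
a=cv2.resize(d['pixels'][190:265,200:290],(400,333),interpolation=cv2.INTER_CUBIC);b=cv2.resize(t['pixels'][175:265,220:330],(400,333),interpolation=cv2.INTER_CUBIC)
save('g6.png',np.hstack([a,b]),1)
```

```text
[458.03142583 -15.46553122  49.63688909] [ 6.04508896e-01  7.96598390e-01 -4.97744312e-06 -1.73452725e-05] [-0.43713603 -0.60130585 -0.98431016]
```

View pics/g6.png

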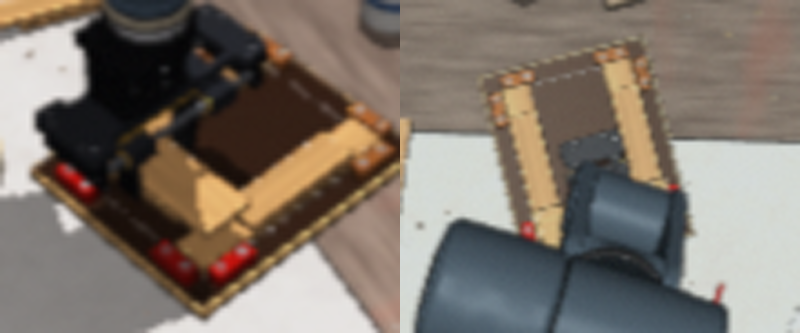

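The broad rail is held over the broad notches; its right end is at (245,205) in the left crop. I'll measure its lengthwise offset.

Run:
```python
from h import *
d=np.load('scene5.npy',allow_pickle=True).item()
f=frame([458.03,-15.46,44.6],-74.4)
for y in(-20,-14,-8,-2,4,10,16,21):
    v=prof(d,f(60,y,20),f(110,y,20),lambda p:p[:,1],51); print(y,v[::3].round().astype(int).tolist())
# corner pixel check
for x,y in((83,-25),(83,25)): print(proj(d,f(x,y,20)).round(1),proj(d,f(x,y,10)).round(1))
x0,y0=200,190
c=d['pixels'][232-12:232+22,235:275,1]; print('rows 220..'); 
cv2.imwrite('pics/g7.png',cv2.resize(d['pixels'][215:255,235:275,::-1],(600,600),interpolation=cv2.INTER_NEAREST))
```

```text
-20 [99, 99, 101, 100, 101, 108, 116, 132, 121, 99, 91, 91, 93, 94, 93, 92, 85]
-14 [99, 106, 110, 133, 154, 166, 171, 173, 142, 103, 89, 89, 92, 94, 94, 92, 84]
-8 [140, 150, 161, 175, 180, 182, 182, 171, 144, 109, 89, 92, 98, 104, 103, 95, 88]
-2 [175, 177, 177, 177, 177, 177, 176, 171, 151, 116, 100, 122, 143, 149, 141, 142, 124]
4 [181, 182, 182, 182, 182, 181, 181, 171, 147, 112, 91, 101, 109, 114, 130, 128, 117]
10 [183, 183, 183, 182, 181, 181, 178, 165, 137, 100, 99, 108, 121, 124, 117, 105, 83]
16 [182, 182, 181, 182, 181, 182, 182, 182, 152, 124, 132, 154, 164, 162, 155, 123, 91]
21 [181, 179, 182, 180, 182, 184, 182, 175, 144, 116, 141, 160, 166, 166, 154, 119, 85]
[245.  242.2] [245.1 244.1]
[255.2 234.9] [255.2 236.7]
rows 220..
```

View pics/g7.png

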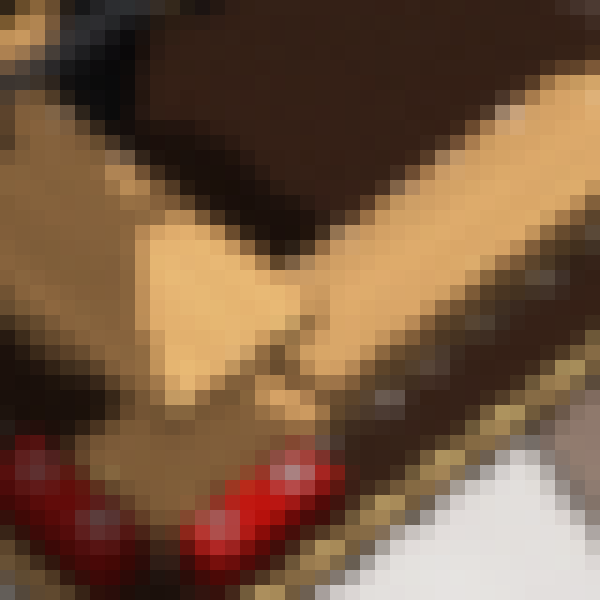

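The rail's end reads about 1 mm long on the right, so I'll shift it slightly left and lower to just above engagement.

Request:
{"fn": "arm_command", "kwargs": {"motion": [-0.0003,0.001,-0.004,0,0,0,0,0,-0.005,0,0,0,0,0,-0.005,0,0,0,0,0,-0.004,0,0,0,0,0,-0.002,0,0,0,0,0,0,0,0,0,0,0,-0.001,0,0,0,0,0,-0.001,0,0,0,0,0,-0.001,0,0,0,0,0,0,0,0,0]}}

```text
clock: 26.7
tool_pos: [457.7, -14.5, 26.6]
tcp_rot: [0.605, 0.797, -0.0, -0.0]
ft_force: [-0.1, 0.6, -2.1]
opening: 0.565
grasp_force: 30.0
```

Request:
{"fn": "arm_command", "kwargs": {"motion": [0,0,-0.001,0,0,0,0,0,-0.001,0,0,0,0,0,-0.001,0,0,0,0,0,0,0,0,0,0,0,0,0,0,0,0,0,0,0,0,0,0,0,0,0,0,0,0,0,0,0,0,0,0,0,0,0,0,0,0,0,0,0,0,0]}}

```text
clock: 27.7
tool_pos: [457.7, -14.5, 23.7]
tcp_rot: [0.605, 0.797, 0.0, 0.0]
ft_force: [0.4, -0.2, -1.0]
opening: 0.573
grasp_force: 30.0
```

Request:
{"fn": "arm_command", "kwargs": {"motion": [0,0,-0.001,0,0,0,0,0,-0.001,0,0,0,0,0,-0.001,0,0,0,0,0,-0.001,0,0,0,0,0,-0.001,0,0,0,0,0,-0.001,0,0,0,0,0,0,0,0,0,0,0,0,0,0,0,0,0,0,0,0,0,0,0,0,0,0,0]}}

```text
clock: 28.7
tool_pos: [457.8, -14.5, 17.7]
tcp_rot: [0.605, 0.797, 0.0, 0.0]
ft_force: [-0.0, 0.6, -1.6]
opening: 0.57
grasp_force: 30.0
```

No contact forces, so the rail has dropped into place. I'll release it and go to the pale narrow rail.

Request:
{"fn": "arm_command", "kwargs": {"motion": [0,0,0,0,0,0,0,0,0,0,0,0,0,0,0,0,0,0,0,0,0,0,0,0,0,0,0,0,0,0,0,0,0.005,0,0,0,0,0,0.015,0,0,0,0,0,0.015,0,0,0,0,0,0.015,0,0,0,0,0,0.012,0,0,0], "gripper": 0.064}}

```text
clock: 29.7
tool_pos: [457.8, -14.5, 80.7]
tcp_rot: [0.604, 0.797, 0.0, 0.0]
ft_force: [0.4, -0.5, -1.0]
opening: 0.735
grasp_force: 0.0
```

Request:
{"fn": "arm_command", "kwargs": {"motion": [0.0033,0.0268,0,0,0,6.79,0.0033,0.0268,0,0,0,6.79,0.0033,0.0268,0,0,0,6.79,0.0033,0.0268,0,0,0,6.79,0.0033,0.0268,0,0,0,6.79,0.0033,0.0268,0,0,0,6.79,0.0033,0.0268,0,0,0,6.79,0.0033,0.0268,0,0,0,6.79,0.0033,0.0268,0,0,0,6.79,0.0035,0.0268,0,0,0,6.79]}}

```text
clock: 30.7
tool_pos: [490.7, 254.6, 80.0]
tcp_rot: [0.054, 0.999, -0.0, -0.0]
ft_force: [0.0, -0.6, -0.5]
opening: 0.733
grasp_force: 0.0
```

Request:
{"fn": "arm_command", "kwargs": {"motion": [0,0,0,0,0,0,0,0,-0.015,0,0,0,0,0,-0.015,0,0,0,0,0,-0.015,0,0,0,0,0,0,0,0,0,0,0,0,0,0,0,0,0,0,0,0,0,0,0,0,0,0,0,0,0,0,0,0,0,0,0,0,0,0,0]}}

```text
clock: 31.7
tool_pos: [491.2, 253.6, 35.1]
tcp_rot: [0.057, 0.998, 0.0, 0.0]
ft_force: [0.1, 0.5, 0.5]
opening: 0.737
grasp_force: 0.0
```

Run:
```python
from h import *
d=shot('scene'); t=shot('top'); s=arm.state(); print(s['tool_pos'],s['tcp_rot'],s['ft_force'])
np.save('top6.npy',t,allow_pickle=True);np.save('scene6.npy',d,allow_pickle=True)
a=cv2.resize(d['pixels'][150:260,180:310],(400,338),interpolation=cv2.INTER_CUBIC);b=cv2.resize(t['pixels'][175:265,190:310],(400,338),interpolation=cv2.INTER_CUBIC)
save('g8.png',np.hstack([a,b]),1)
```

```text
[491.06030551 253.57780702  34.88883324] [5.65638106e-02 9.98398963e-01 6.43715435e-05 2.06043021e-04] [ 0.05930035  0.18731694 -0.67735022]
```

View pics/g8.png

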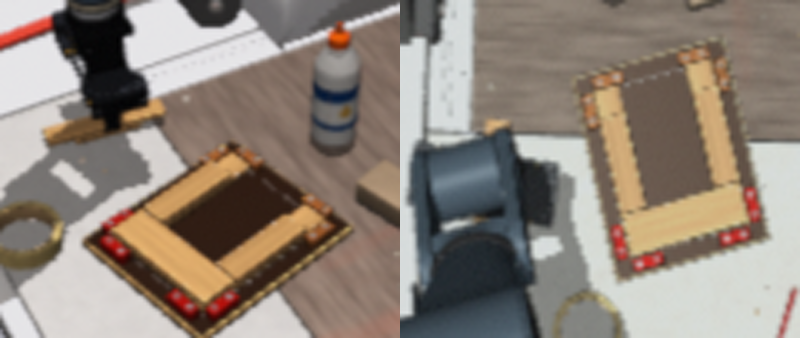

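The broad rail lies seated in the broad notches (top crop (685,215)), and the gripper is over the narrow rail. I'll descend and grip.

Request:
{"fn": "arm_command", "kwargs": {"motion": [0,0,-0.008,0,0,0,0,0,-0.008,0,0,0,0,0,-0.008,0,0,0,0,0,-0.004,0,0,0,0,0,-0.002,0,0,0,0,0,0,0,0,0,0,0,0,0,0,0,0,0,0,0,0,0,0,0,0,0,0,0,0,0,0,0,0,0]}}

```text
clock: 32.8
tool_pos: [491.1, 253.6, 4.9]
tcp_rot: [0.057, 0.998, 0.0, 0.0]
ft_force: [0.5, 0.1, 0.6]
opening: 0.733
grasp_force: 0.0
```

Request:
{"fn": "arm_command", "kwargs": {"motion": [0,0,0,0,0,0,0,0,0,0,0,0,0,0,0,0,0,0,0,0,0,0,0,0,0,0,0,0,0,0,0,0,0,0,0,0,0,0,0,0,0,0,0,0,0,0,0,0,0,0,0,0,0,0,0,0,0,0,0,0], "gripper": 0.0}}

```text
clock: 33.8
tool_pos: [491.0, 253.5, 4.6]
tcp_rot: [0.057, 0.998, 0.0, 0.0]
ft_force: [0.3, 1.2, -0.3]
opening: 0.364
grasp_force: 30.0
```

Before carrying the narrow rail to the far end, I'll check the clearance to the glue bottle.

Run:
```python
from h import *
L=lambda n:np.load(n+'.npy',allow_pickle=True).item()
T,S=L('top0'),L('scene0')
m=((3,150,120),(14,255,255))
a=[b for b in blobs(mask(T['pixels'],*m),(240,262,150,175),4)];b=[b for b in blobs(mask(S['pixels'],*m),(280,300,150,170),4)]
print([x[:2] for x in a],[x[:2] for x in b]); p=a[0][0];q=b[0][0]
print('cap',tri(T,p,S,q),'at z185',onz(T,*p,185))
f=frame([617,28.7,0],15.6)
for x in(95,-95):
    for y in(37,-37): print(f(x,y,0).round())
```

```text
[(array([250.63333333, 161.36666667]), np.int32(30))] [(array([289.96666667, 161.76666667]), np.int32(30))]
cap (array([762.94804541, 105.08638709, 166.62725739]), np.float64(3.4737827341619796)) at z185 [757.79623815 105.84545511 185.        ]
[699.  90.   0.]
[718.  19.   0.]
[516.  39.   0.]
[535. -32.   0.]
```

Request:
{"fn": "arm_command", "kwargs": {"motion": [0,0,0.025,0,0,0,0,0,0.025,0,0,0,0,0,0.025,0,0,0,0.009,-0.016,0,0,0,-6.79,0.009,-0.016,0,0,0,-6.79,0.009,-0.016,0,0,0,-6.79,0.009,-0.016,0,0,0,-6.79,0.009,-0.016,0,0,0,-6.79,0.009,-0.016,0,0,0,-6.79,0.009,-0.016,0,0,0,-6.79]}}

```text
clock: 34.8
tool_pos: [553.9, 140.7, 79.5]
tcp_rot: [0.456, 0.89, -0.0, -0.0]
ft_force: [0.9, 0.5, -0.7]
opening: 0.366
grasp_force: 30.0
```

Request:
{"fn": "arm_command", "kwargs": {"motion": [0.009,-0.016,0,0,0,-6.79,0.009,-0.016,0,0,0,-6.79,0.009,-0.016,0,0,0,-6.79,0.009,-0.016,0,0,0,0,0.009,-0.016,0,0,0,0,0.009,-0.016,-0.005,0,0,0,0.009,-0.0168,-0.01,0,0,0,0,0,-0.01,0,0,0,0,0,-0.005,0,0,0,0,0,0,0,0,0]}}

```text
clock: 35.8
tool_pos: [615.1, 29.4, 47.9]
tcp_rot: [0.604, 0.797, -0.001, -0.002]
ft_force: [0.1, 0.7, -0.0]
opening: 0.368
grasp_force: 30.0
```

Request:
{"fn": "arm_command", "kwargs": {"motion": [0,0,0,0,0,0,0,0,0,0,0,0,0,0,0,0,0,0,0,0,0,0,0,0,0,0,0,0,0,0,0,0,0,0,0,0,0,0,0,0,0,0,0,0,0,0,0,0,0,0,0,0,0,0,0,0,0,0,0,0]}}

```text
clock: 36.8
tool_pos: [616.9, 28.7, 49.6]
tcp_rot: [0.605, 0.797, -0.0, -0.0]
ft_force: [-0.0, -0.2, 0.3]
opening: 0.368
grasp_force: 30.0
```

Run:
```python
from h import *
d=shot('scene'); t=shot('top'); s=arm.state(); print(s['tool_pos'],s['tcp_rot'],s['ft_force'])
p=s['tool_pos']; f=frame([p[0],p[1],p[2]-4.9],-74.4)
for y in(-13,-9,-5,-1,3,7,11):
    v=prof(d,f(60,y,20),f(110,y,20),lambda p:p[:,1],51); print(y,v[::3].round().astype(int).tolist())
a=cv2.resize(d['pixels'][180:255,220:310],(400,333),interpolation=cv2.INTER_CUBIC);b=cv2.resize(t['pixels'][175:265,220:330],(400,333),interpolation=cv2.INTER_CUBIC)
save('g9.png',np.hstack([a,b]),1)
```

```text
[616.916876    28.68754986  49.62764046] [ 6.04536012e-01  7.96577811e-01 -1.45474092e-05 -2.18010945e-05] [-0.59720629  0.48039218 -0.05450446]
-13 [76, 77, 81, 86, 99, 114, 109, 99, 105, 121, 135, 135, 139, 131, 136, 125, 112]
-9 [94, 107, 116, 127, 139, 148, 146, 124, 96, 102, 111, 108, 103, 98, 99, 94, 75]
-5 [127, 142, 155, 159, 163, 164, 157, 136, 106, 85, 87, 84, 86, 89, 87, 79, 58]
-1 [157, 166, 168, 170, 170, 170, 168, 140, 104, 88, 89, 94, 99, 114, 105, 86, 58]
3 [169, 169, 170, 170, 170, 170, 162, 143, 104, 86, 88, 95, 109, 116, 113, 88, 70]
7 [167, 168, 168, 167, 167, 166, 160, 132, 96, 77, 80, 88, 103, 114, 105, 96, 91]
11 [161, 160, 161, 161, 161, 161, 151, 128, 97, 75, 69, 81, 100, 111, 113, 112, 117]
```

View pics/g9.png

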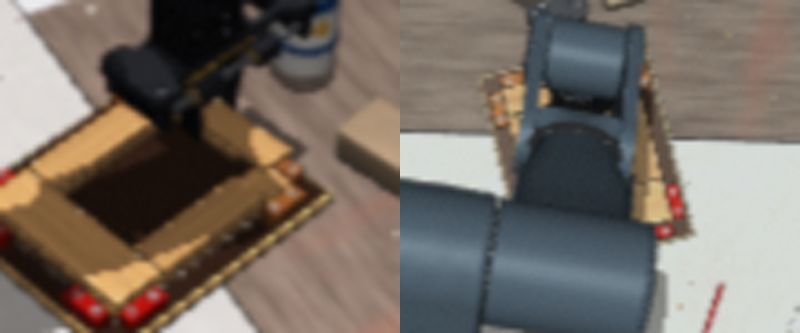

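The narrow rail is held over the short notches, right end at (285,150) in the left crop, and measures about 1 mm short on the right. I'll shift it and lower.

Request:
{"fn": "arm_command", "kwargs": {"motion": [0.0003,-0.001,-0.004,0,0,0,0,0,-0.005,0,0,0,0,0,-0.005,0,0,0,0,0,-0.004,0,0,0,0,0,-0.002,0,0,0,0,0,0,0,0,0,0,0,-0.001,0,0,0,0,0,-0.001,0,0,0,0,0,-0.001,0,0,0,0,0,0,0,0,0]}}

```text
clock: 37.9
tool_pos: [617.2, 27.7, 26.6]
tcp_rot: [0.604, 0.797, -0.0, -0.0]
ft_force: [0.1, -1.2, -1.0]
opening: 0.366
grasp_force: 30.0
```

Request:
{"fn": "arm_command", "kwargs": {"motion": [0,0,-0.001,0,0,0,0,0,-0.001,0,0,0,0,0,-0.001,0,0,0,0,0,0,0,0,0,0,0,0,0,0,0,0,0,0,0,0,0,0,0,0,0,0,0,0,0,0,0,0,0,0,0,0,0,0,0,0,0,0,0,0,0]}}

```text
clock: 38.9
tool_pos: [617.2, 27.7, 23.6]
tcp_rot: [0.605, 0.797, -0.0, 0.0]
ft_force: [0.9, 0.0, -0.5]
opening: 0.362
grasp_force: 30.0
```

Request:
{"fn": "arm_command", "kwargs": {"motion": [0,0,-0.001,0,0,0,0,0,-0.001,0,0,0,0,0,-0.001,0,0,0,0,0,-0.001,0,0,0,0,0,-0.001,0,0,0,0,0,-0.001,0,0,0,0,0,0,0,0,0,0,0,0,0,0,0,0,0,0,0,0,0,0,0,0,0,0,0]}}

```text
clock: 39.9
tool_pos: [617.3, 27.7, 17.7]
tcp_rot: [0.604, 0.797, 0.0, 0.0]
ft_force: [-0.0, -0.4, 0.1]
opening: 0.361
grasp_force: 30.0
```

No force again, so it is seated. I'll release and withdraw, then check.

Request:
{"fn": "arm_command", "kwargs": {"motion": [0,0,0,0,0,0,0,0,0,0,0,0,0,0,0,0,0,0,0,0,0,0,0,0,0,0,0,0,0,0,0,0,0.005,0,0,0,0,0,0.015,0,0,0,0,0,0.02,0,0,0,0,0,0.03,0,0,0,0,0,0.03,0,0,0], "gripper": 0.048}}

```text
clock: 40.9
tool_pos: [617.1, 27.7, 119.6]
tcp_rot: [0.605, 0.797, 0.0, 0.0]
ft_force: [0.6, 0.4, -0.3]
opening: 0.55
grasp_force: 0.0
```

Request:
{"fn": "arm_command", "kwargs": {"motion": [-0.013,0.026,0.005,0,0,0,-0.013,0.026,0.005,0,0,0,-0.013,0.026,0.005,0,0,0,-0.013,0.026,0.005,0,0,0,-0.013,0.026,0.005,0,0,0,-0.013,0.026,0.005,0,0,0,-0.013,0.026,0.005,0,0,0,-0.013,0.026,0.005,0,0,0,-0.013,0.026,0.005,0,0,0,-0.013,0.02,0,0,0,0]}}

```text
clock: 41.9
tool_pos: [487.3, 283.4, 164.8]
tcp_rot: [0.604, 0.797, 0.002, 0.001]
ft_force: [0.6, -0.3, -1.2]
opening: 0.548
grasp_force: 0.0
```

Run:
```python
from h import *
d=shot('scene'); t=shot('top'); s=arm.state(); print(s['clock'],s['tool_pos'])
a=cv2.resize(d['pixels'][180:270,200:308],(400,333),interpolation=cv2.INTER_CUBIC);b=cv2.resize(t['pixels'][175:265,220:328],(400,333),interpolation=cv2.INTER_CUBIC)
save('g10.png',np.hstack([a,b]),1)
```

```text
42.0 [485.42927476 283.96032096 164.07806578]
```

View pics/g10.png

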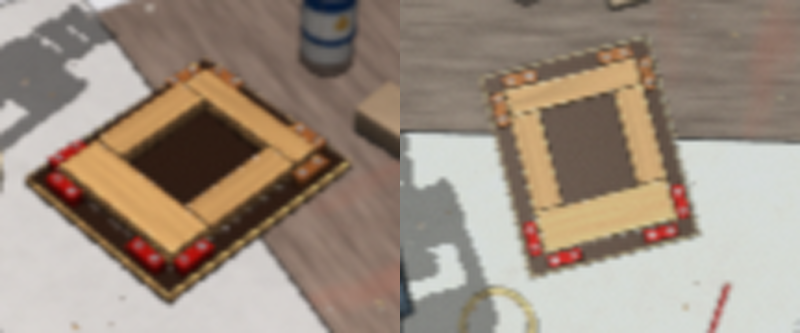

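The complete frame lies flat inside the cleats: broad rail at the red end (top crop (605,215)), narrow rail at the orange end (570,85). The bottle and block look unmoved, so I'm handing in.

```bash
python3 -c "from bench import arm; print(arm.sign_off())"
```

```text
the job is handed in; nothing more can be done
None
```

The frame is dry-fitted on the board and handed in at 42 s: both stiles went in first with broad notches at the red cleats, then the broad rail and the narrow rail. The last pictures show all four parts lying flat inside the cleats, and the strip, bottle and block were never touched.

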